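Break the wedge and unload the roller mould

ROBOT

A 7-joint arm with a two-finger parallel gripper is mounted at the origin on a cart in front of the work surface, level with it; the furniture and walls round the work are solid. World frame = base frame: x ahead of the robot, y to its left, z up, the work surface at z = 0. Lengths are in m, angles in rad, forces in N, time in s.
With the tool pointing down it reaches from about 0.425 to 0.875 m from the base axis. Payload 9.9 kg.
Tool frame: the origin (TCP) lies between the finger pads; the fingertips stand 17 mm ahead of it and the grasp point (between the pads) lies 2 mm behind it; z points along the fingers, y is the line along which they close (so a half turn about z gives the same grasp; the last joint's range is limited). The gripper opens to 85 mm and grips with 20 to 120 N. Pads are 22 mm wide; open, the fingers measure 114 mm over their backs; the gripper's body (76 mm by 85 mm) begins 54 mm behind the grasp point. The pads swing forward as they close: fully open they stand 13 mm farther back than shut.
Start: joints at [-1.421, 0.576, 0.025, 1.437, -0.015, 1.129, -0.057], TCP at [0.156, 0.657, 0.248] pointing down, gripper open.
Joint ranges: [-2.76, 2.76], [-0.34, 2.15], [-1.52, 1.57], [0.19, 2.46], [-1.09, 4.23], [0.17, 1.99], [-2.82, 2.82]. Speed limits (rad/s): [2.22, 2.22, 3.01, 3.01, 3.14, 3.14, 3.14].

INTERFACE

Orientations are given as [roll, pitch, yaw] about the fixed x, y, z axes, in that order (R = Rz(yaw) Ry(pitch) Rx(roll)).
In Python, from station import robot gives the robot as it stands.
- The arm moves only by the shell command python3 -m creep FILE [FORCE], which reads ROWS from the file FILE. ROWS is a JSON list of rows, 1 to 8 of them, each of 7 numbers: dx, dy, dz in fractions of the full range, 1 being 0.6 m, then a rotation vector rx, ry, rz in fractions of the full range, 1 being pi rad, then the finger opening in m; each row is the pose to reach, as a shift and turn from the pose commanded when the command began, along the tool's axes at that moment; what a row does not reach only later rows make up. A row lasts 1/12 s, in which the tool goes at most 0.0417 m and 0.125 rad, less where a joint would pass 70% of its speed; a pose out of reach is approached as far as the arm can. The fingers move at their own pace and stop on an object; FORCE is the grip in N (left out, the last holds). Time passes only in rows, so rows that do not move let the fingers close. It prints the time, the measured TCP pose, the force, the opening and the grip force at its end. Input that does not fit is refused with a message, and nothing moves.
- robot.get_obs(): the state, without advancing time (a new reading comes with each control period).
- robot.grab_frame(name): name is "scene" or "top"; returns a dict with "frame" (384x512x3 uint8, blue, green, red), "mtx" (3x3 intrinsics, pixels), "world_to_cam" (4x4, takes a point from world to camera coordinates). Camera axes: x right, y down, z forward; pixel columns grow to the right and rows downward; lengths in m; the calibration is good to about 2 mm. A picture is of the moment at which its call begins. There is no depth.
- robot.close_job(): hands the job in; it is judged then, once.
The state is a dict: "t": time; "joint_pos": joint angles; "joint_velocities": joint speeds; "tau": joint torques, N m; "tool_pos": TCP position; "tcp_rot": TCP orientation; "force": force on the tool from outside, world axes, zero at the start; "moment": the same for the moment, N m; "width": finger opening in m; "grip_force": force on a finger pad.
Only numpy, scipy, OpenCV 4.12 (cv2) and the standard library are available. Lean on these libraries where they do the work, as an engineer would, in place of code of your own. Each camera call takes 0.05 s, during which the arm holds its last target. There are 200 camera calls.

TASK

The cast rollers have set in the wedge-locked mould. Rock the tight wooden wedge from side to side by its head until it works loose and put it in the steel tray; never haul it straight up so hard that the mould lifts off its base plate. Then draw the core slide fully back by a knob, lift out every roller and set each one fully down on its own spindle of the rack, push the core slide fully home again, and leave the brush and the loupe behind the mould where they are.

Things in the scene. Friction and masses are not known exactly. Their poses are not given: they have to be found in the camera images.
- mould_base: dark steel base plate, 200 x 236 x 8 mm, fixed; origin at the centre of its underside on the bench, x from the wedge end (near the robot) to the roller end, y left along the row of rollers. On it stands an aluminium mould, top 48 mm above the bench, with round cavities (57 mm wide, 32 mm deep, floor 16 mm above the bench) at x = 52 mm, y = +68, 0, -68 mm; the wedge's slot is at x = -40 mm, y = 0
- mould_lift (a joint): height of the mould above its base plate (m): 0 standing, up to 0.03 pulled up. Four dowels keep it from sliding but only its weight (2.5 kg, 25 N, plus the rollers) holds it down
- wedge: pale wooden wedge, 91 mm high, 42 mm wide (y), upright in its slot; origin mid-foot, z up to its head, x and y as the mould's. Foot 20 mm thick (x = -10 to +10 mm); one face (x = +10 mm) straight, the other slopes 1 in 6 over the lower 46 mm, then is parallel: head 28 mm thick (x = -18 to +10 mm). In the slot its foot is 20 mm above the bench, its top 62 mm above the mould
- wedge_head (a point): middle of the head, gripped across its 28 mm (x); 75 mm above the foot. A sprung pad squeezes the wedge against the core slide with 50 N, less as it rises, nothing after 25 mm. A straight pull needs 40 to 60 N, more than the mould weighs. Swung 8 to 10 mm to and fro along the mould's y (up to 20 N; it turns in the plane of its faces), raised 1 mm a swing, it follows easily
- core_slide (a joint): core slide: 0 = home (noses in the rollers), 0.018 = fully back, towards the wedge end (-x of the mould); free to move once the wedge is out, friction about 3 N; noses are clear of the rollers from 0.013
- knob_left (a point): left pull knob of the core slide (y = +36 mm, x = -9 mm of the mould when home): dark steel, upright, stem 14 mm and head 18 mm across, 29 mm high; this point on its axis 20 mm above the top of the slide, where it can be pinched from above and drawn along x
- knob_right (a point): right pull knob of the core slide (y = -36 mm), alike
- roller_1: cast cream-coloured roller, 54 mm across, 58 mm high, with a bore of 19 mm through its upright axis and a notch (26 mm wide, 20 mm high) low in its side; origin at the centre of its underside, z up along the bore. It starts in a cavity of the mould, its top 26 mm above the mould's top. May be absent (its cavity is then empty)
- roller_2: cast cream-coloured roller, 54 mm across, 58 mm high, with a bore of 19 mm through its upright axis and a notch (26 mm wide, 20 mm high) low in its side; origin at the centre of its underside, z up along the bore. It starts in a cavity of the mould, its top 26 mm above the mould's top. May be absent (its cavity is then empty)
- roller_3: cast cream-coloured roller, 54 mm across, 58 mm high, with a bore of 19 mm through its upright axis and a notch (26 mm wide, 20 mm high) low in its side; origin at the centre of its underside, z up along the bore. It starts in a cavity of the mould, its top 26 mm above the mould's top. May be absent (its cavity is then empty)
- rack: loose steel rack of 1.1 kg, plate 222 x 76 mm, top 15 mm above the bench; origin at the centre of its underside, x axis along the row of its three upright steel spindles, each 14 mm thick, 75 mm high above the plate, with a tapered tip
- spindle_1 (a point): foot of a spindle of the rack, on its axis at the plate's top; a roller fully down has its underside here and the spindle stands 17 mm out of it
- spindle_2 (a point): foot of a spindle of the rack, on its axis at the plate's top; a roller fully down has its underside here and the spindle stands 17 mm out of it
- spindle_3 (a point): foot of a spindle of the rack, on its axis at the plate's top; a roller fully down has its underside here and the spindle stands 17 mm out of it
- tray: loose open steel tray, 120 (x) x 160 (y) x 28 mm, wall and floor 4 mm; origin at the centre of its underside
- brush: bench brush, 157 mm, lying behind the mould; leave it alone
- loupe_a: black eyepiece loupe, 35 mm, standing behind the mould; leave it alone
There are look-alikes about, which are no part of the job. Leave any blue look-alike of the roller_3 alone.

How it is judged:
On the way, in this order (a step that is already met when the one before it is completed fails the run):
1. the wedge is out of its slot, clear above the mould or beside it ((z of wedge in the frame of mould_base above 0.052 m or horizontal distance between wedge and mould_base above 0.15 m)), for 0.2 s.
2. the core slide is drawn back, its noses clear of the rollers (value of joint core_slide above 0.014 m), for 0.2 s.
3. every roller is fully down on a spindle of the rack (((horizontal distance between roller_1 and spindle_1 below 0.006 m and z of roller_1 in the frame of spindle_1 below 0.005 m) or (horizontal distance between roller_1 and spindle_2 below 0.006 m and z of roller_1 in the frame of spindle_2 below 0.005 m) or (horizontal distance between roller_1 and spindle_3 below 0.006 m and z of roller_1 in the frame of spindle_3 below 0.005 m)) and ((horizontal distance between roller_2 and spindle_1 below 0.006 m and z of roller_2 in the frame of spindle_1 below 0.005 m) or (horizontal distance between roller_2 and spindle_2 below 0.006 m and z of roller_2 in the frame of spindle_2 below 0.005 m) or (horizontal distance between roller_2 and spindle_3 below 0.006 m and z of roller_2 in the frame of spindle_3 below 0.005 m)) and ((horizontal distance between roller_3 and spindle_1 below 0.006 m and z of roller_3 in the frame of spindle_1 below 0.005 m) or (horizontal distance between roller_3 and spindle_2 below 0.006 m and z of roller_3 in the frame of spindle_2 below 0.005 m) or (horizontal distance between roller_3 and spindle_3 below 0.006 m and z of roller_3 in the frame of spindle_3 below 0.005 m))), for 0.2 s.
At the end, for the whole second after the job is handed in: every roller stands on a spindle (axis within 6 mm, underside within 5 mm of the rack's plate, upright within 0.1 rad), the wedge is in the tray, the core slide is home within 3 mm, the mould stands on its base plate within 2 mm, and all is at rest (all of step 3 and angle between each of roller_1, roller_2, roller_3's own z axis and vertical below 0.1 rad and x of wedge in the frame of tray between -0.06 and 0.06 m and y of wedge in the frame of tray between -0.08 and 0.08 m and z of wedge_head in the frame of tray between 0 and 0.11 m and value of joint core_slide below 0.003 m and value of joint mould_lift below 0.002 m and linear speed of each of roller_1, roller_2, roller_3, wedge, rack, tray below 0.02 m/s); the robot touches nothing.
It fails at once if the mould is pulled up more than 4 mm off its base plate (value of joint mould_lift above 0.004 m).
It fails at once if the brush or the loupe is disturbed by more than 30 mm (distance of any of brush, loupe_a from where it was at the start of the episode above 0.03 m).
Of roller_1, roller_2, roller_3 only 2 to 3 are there at a start; the rules pass over those that are not, and their reading is None.
At some moment in a run one of rack, tray may be knocked a few centimetres aside while the robot is not near it.
It also fails if it takes over 208 s, if anything falls off the work surface, if the arm or the gripper's body presses on something with over 40 N, if the wrist force passes 120 N, or if a joint passes its speed limit or range.

## Working session

There is one attempt and no reset: what is moved stays moved. The work goes in short steps, Python scripts to look and compute and a shell command to move; the robot and the scene stay as the last step left them, time stands still between calls to the robot, and variables do not carry over. Pictures are saved under pics/ and viewed, at most 14 in all, crops included, and the job is handed in when it is done.

```bash
mkdir -p pics; ls
python3 - <<'E'
from station import robot
import cv2, numpy as np
o=robot.get_obs(); print({k:np.round(v,3).tolist() for k,v in o.items()})
for n in ("scene","top"):
    f=robot.grab_frame(n); cv2.imwrite(f"pics/{n}0.png",cv2.resize(f["frame"],(800,600),interpolation=cv2.INTER_CUBIC))
    cv2.imwrite(f"{n}0raw.png",f["frame"]); np.savez(f"{n}0.npz",K=f["mtx"],T=f["world_to_cam"]); print(n,np.round(f["mtx"],1).tolist(),np.round(f["world_to_cam"],3).tolist())
E
```

```text
pics
{'t': 0.0, 'joint_pos': [-1.421, 0.577, 0.025, 1.438, -0.015, 1.129, -0.057], 'joint_velocities': [-0.0, 0.0, -0.001, 0.001, 0.0, -0.002, 0.001], 'tau': [-0.0, -76.573, 2.25, -28.599, 0.015, 0.012, 0.0], 'tool_pos': [0.156, 0.656, 0.247], 'tcp_rot': [-3.14, 0.0, 2.908], 'force': [-0.185, -0.694, 0.729], 'moment': [0.002, -0.013, -0.003], 'grip_force': 0.0, 'width': 0.086}
scene [[351.8, 0.0, 255.7], [0.0, 351.8, 192.9], [0.0, 0.0, 1.0]] [[0.795, -0.606, 0.017, -0.425], [-0.365, -0.501, -0.784, 0.295], [0.484, 0.618, -0.62, 0.722], [0.0, 0.0, 0.0, 1.0]]
top [[359.4, 0.0, 257.1], [0.0, 359.4, 186.3], [0.0, 0.0, 1.0]] [[-0.027, -0.999, -0.028, 0.052], [-0.993, 0.03, -0.115, 0.561], [0.116, 0.024, -0.993, 0.927], [0.0, 0.0, 0.0, 1.0]]
```

View pics/top0.png

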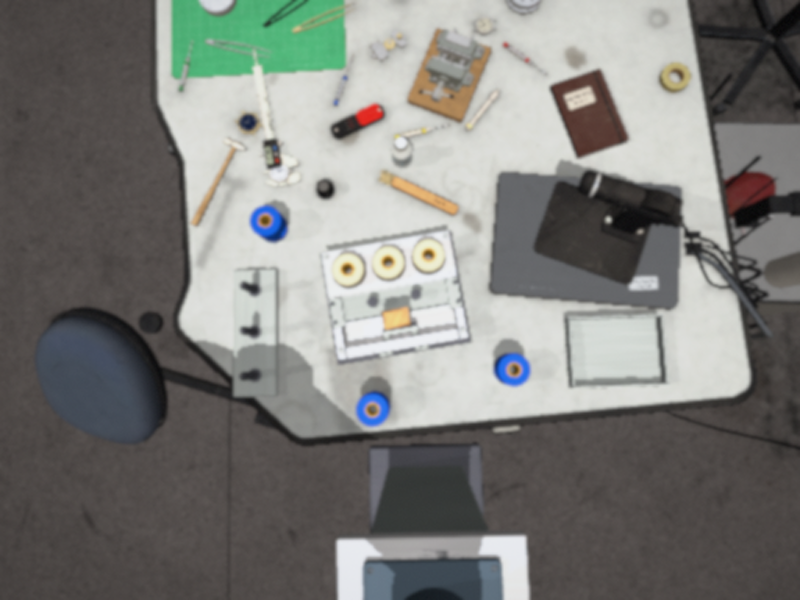

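View pics/scene0.png

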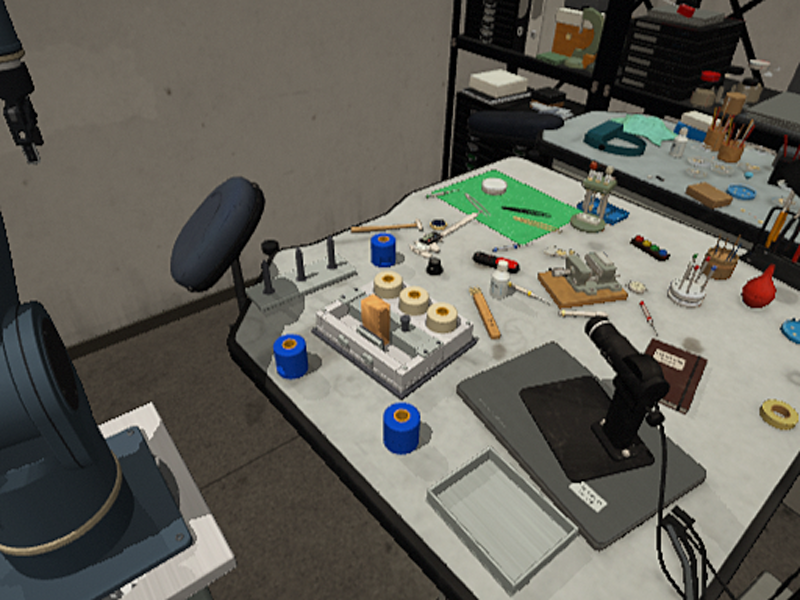

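The top view is blurred and the scene view is sharp. The mould, with 3 cream rollers, is at about (395,295) in the top view, and the wedge is at (398,317). The rack is on the left at (255,330) and the tray on the right at (613,348). The three blue rollers at (268,222), (373,408) and (513,368) are the look-alikes to leave alone; the cream ones are in the cavities.

```bash
cat > h.py <<'E'
import numpy as np, cv2
def load(n): d=np.load(n+".npz"); return d["K"],d["T"]
def bp(n,u,v,z):
    K,T=load(n); R,t=T[:3,:3],T[:3,3]; c=-R.T@t; d=R.T@np.linalg.inv(K)@np.array([u,v,1.]); return (c+d*(z-c[2])/d[2])
def pj(n,P):
    K,T=load(n); q=(T[:3,:3]@np.atleast_2d(P).T).T+T[:3,3]; q=q@K.T; return q[:,:2]/q[:,2:]
def crop(src,x,y,w,h,s): 
    return cv2.resize(cv2.imread(src)[y:y+h,x:x+w],None,fx=s,fy=s,interpolation=cv2.INTER_CUBIC)
E
python3 - <<'E'
from h import *
a=crop("top0raw.png",140,140,170,125,4.7)
cv2.imwrite("pics/c1.png",a)
b=crop("scene0raw.png",150,145,160,110,5); cv2.imwrite("pics/c2.png",b)
E
```

```text
(no output)
```

View pics/c1.png

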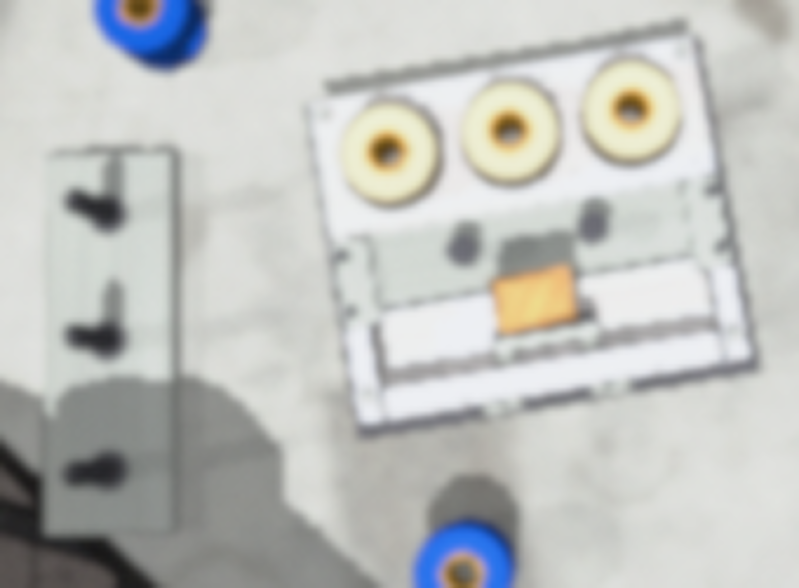

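View pics/c2.png

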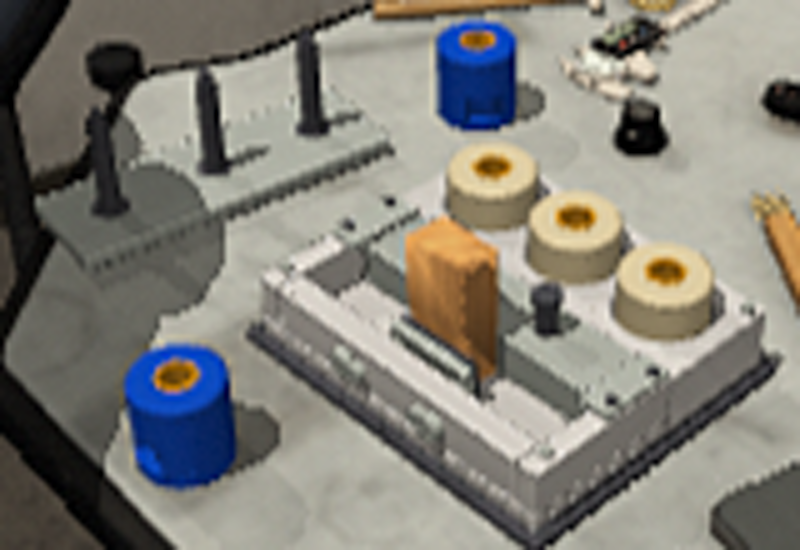

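Crop c1 shows the bores at (387,151), (510,127) and (631,106), the wedge top centred at (536,300), and the spindle tips/feet at (72,202)/(112,210), (72,335)/(112,345) and (75,470)/(112,472). Crop c2 confirms the cream rollers with bores at (491,163), (576,215) and (665,270). The spindle tips there are at (97,110), (207,70) and (307,35). Next I fit the poses.

```bash
cat > fit.py <<'E'
from h import *
from scipy.optimize import least_squares
def raw(p,off,s): return (np.array(p,float)+.5)/s-.5+np.array(off)
def fit(loc,obs,x0):
    # loc: Nx3 local; obs: list of (cam, Nx2 raw pixels with nan)
    def W(p): c,s=np.cos(p[2]),np.sin(p[2]); return loc@np.array([[c,s,0],[-s,c,0],[0,0,1]])+[p[0],p[1],0]
    def r(p): 
        e=np.concatenate([(pj(n,W(p))-o).ravel() for n,o in obs]); return e[~np.isnan(e)]
    s=least_squares(r,x0,loss="soft_l1"); return s.x,r(s.x),W(s.x)
E
python3 - <<'E'
from fit import *
np.set_printoptions(precision=4,suppress=True)
t=lambda p:raw(p,(140,140),4.7); s=lambda p:raw(p,(150,145),5)
loc=np.array([[.052,.068,.074],[.052,0,.074],[.052,-.068,.074],[-.044,0,.111]])
T=t([(387,151),(510,127),(631,106),(536,300)]);S=s([(491,163),(576,215),(665,270),(452,240)])
for ob in ([("top0",T),("scene0",S)],[("top0",T)],[("scene0",S)]):
    x,r,W=fit(loc,ob,[.5,.0,0.2]);print("mould",x,r.round(1))
    if len(ob)==2: print(W)
T=t([(112,210),(112,345),(112,472),(72,202),(72,335),(75,470)]);S=s([(313,128),(214,167),(110,208),(307,35),(207,70),(97,110)])
for i in range(3): print("feet",bp("top0",*T[i],.015),bp("scene0",*S[i],.015),"tips",bp("top0",*T[i+3],.09),bp("scene0",*S[i+3],.09))
for c in [(567,314),(661,312),(665,382),(570,385)]: print("tray",bp("top0",*raw(c,(0,0),1.5625),.02))
for c in [(490,450),(577,533),(512,590),(428,491)]: print("traysc",bp("scene0",*raw(c,(0,0),1.5625),.028))
E
```

```text
mould [0.5568 0.0495 0.1463] [-0.1 -0.1 -0.3  0.4 -0.1  0.2 -0.  -0.8  0.1  0.9 -0.2  0.5  0.   0.2
  0.2 -0.1]
[[ 0.5984  0.1244  0.074 ]
 [ 0.6083  0.0571  0.074 ]
 [ 0.6182 -0.0102  0.074 ]
 [ 0.5133  0.0431  0.111 ]]
mould [0.5567 0.0491 0.1462] [-0.  -0.1 -0.2  0.4  0.1  0.3  0.1 -0.7]
mould [0.5576 0.0508 0.1449] [ 0.1  0.6 -0.2  0.2 -0.  -0.1  0.1 -0.5]
feet [0.5777 0.2928 0.015 ] [0.5768 0.2958 0.015 ] tips [0.573  0.2929 0.09  ] [0.5751 0.2919 0.09  ]
feet [0.499  0.2925 0.015 ] [0.5017 0.2955 0.015 ] tips [0.5013 0.2925 0.09  ] [0.5034 0.2929 0.09  ]
feet [0.4263 0.2923 0.015 ] [0.4277 0.2952 0.015 ] tips [0.4297 0.2904 0.09  ] [0.4286 0.2925 0.09  ]
tray [ 0.5163 -0.2457  0.02  ]
tray [ 0.5151 -0.4048  0.02  ]
tray [ 0.3972 -0.4021  0.02  ]
tray [ 0.3963 -0.2434  0.02  ]
traysc [ 0.506  -0.2512  0.028 ]
traysc [ 0.5051 -0.408   0.028 ]
traysc [ 0.3875 -0.4074  0.028 ]
traysc [ 0.3916 -0.249   0.028 ]
```

```bash
cat > d.py <<'E'
# shift from the present pose to world target x y z yaw, in tool axes
import sys; from station import robot; import numpy as np
from scipy.spatial.transform import Rotation as R
o=robot.get_obs(); q=R.from_euler("xyz",o["tcp_rot"])
for a in sys.argv[1:]:
    x,y,z,w=map(float,a.split(","))
    print(a,"->",q.inv().apply(np.array([x,y,z])-o["tool_pos"]).round(4),(q.inv()*R.from_euler("xyz",[np.pi,0,w])).as_rotvec().round(4))
print("now",np.round(o["tool_pos"],4),np.round(o["tcp_rot"],4),"F",np.round(o["force"],1),"w",round(o["width"],4),"g",round(o["grip_force"],1),"t",round(o["t"],1),"j",np.round(o["joint_pos"],2))
E
python3 d.py .513,.043,.20,1.717
```

```text
.513,.043,.20,1.717 -> [-0.489  -0.5139  0.0484] [-1.3000e-03  1.0000e-03  1.1909e+00]
now [0.1563 0.6562 0.2475] [-3.1401e+00  1.0000e-04  2.9079e+00] F [-1.   0.1 -0.2] w 0.0855 g 0.0 t 0.1 j [-1.42  0.58  0.02  1.44 -0.01  1.13 -0.06]
```

The rows are not in the units I measure in: shifts go in shares of 0.6 m and turns go in shares of pi rad. I convert before sending: -0.23 m is -0.3833, -0.22 m is -0.3667, 0.6 rad is 0.191.

```bash
echo '[[-0.05,-0.05,0,0,0,0.0318,0.085],[-0.1,-0.1,0,0,0,0.0637,0.085],[-0.1467,-0.15,0,0,0,0.0955,0.085],[-0.1917,-0.2,0,0,0,0.1273,0.085],[-0.2417,-0.25,0,0,0,0.1592,0.085],[-0.2917,-0.3,0,0,0,0.191,0.085],[-0.3333,-0.35,0,0,0,0.191,0.085],[-0.3667,-0.3833,0,0,0,0.191,0.085]]' > m.json && python3 -m creep m.json 30; python3 d.py .513,.043,.20,1.717
```

```text
t: 0.77
tool_pos: [0.3183, 0.378, 0.2482]
tcp_rot: [-3.141, 0.001, 2.304]
force: [0.5, 1.0, 0.6]
width: 0.0851
grip_force: 0.0
.513,.043,.20,1.717 -> [-0.3791 -0.0797  0.0487] [-0.0007  0.0014  0.5875]
now [0.3183 0.378  0.2482] [-3.1406e+00  1.1000e-03  2.3045e+00] F [0.5 1.  0.6] w 0.0851 g 0.0 t 0.8 j [-1.13  0.32  0.22  1.91 -0.08  0.93 -0.14]
```

Scaled: -0.31 m is -0.5167, -0.28 m is -0.4667, 0.587 rad is 0.1868.

```bash
echo '[[-0.0667,-0.0167,0,0,0,0.0318,0.06],[-0.1333,-0.0333,0,0,0,0.0637,0.06],[-0.2,-0.05,0,0,0,0.0955,0.06],[-0.2667,-0.0667,0,0,0,0.1273,0.06],[-0.3333,-0.075,0,0,0,0.1592,0.06],[-0.4,-0.0833,0,0,0,0.1868,0.06],[-0.4667,-0.0917,0,0,0,0.1868,0.06],[-0.5167,-0.1,0,0,0,0.1868,0.06]]' > m.json && python3 -m creep m.json >/dev/null;  echo '[[-0.05,0,0.0167,0,0,0,0.06],[-0.05,0,0.0333,0,0,0,0.06],[-0.05,0,0.0333,0,0,0,0.06]]' > m.json && python3 -m creep m.json; python3 d.py .513,.043,.20,1.717 .513,.043,.092,1.717
python3 - <<'E'
from station import robot
import cv2,numpy as np
f=robot.grab_frame("scene");cv2.imwrite("scene1raw.png",f["frame"])
E
```

```text
t: 1.68
tool_pos: [0.4848, 0.0804, 0.2268]
tcp_rot: [-3.139, 0.001, 1.717]
force: [-1.1, 0.3, -0.0]
width: 0.06
grip_force: 0.0
.513,.043,.20,1.717 -> [-0.0411  0.0225  0.0268] [-0.0027  0.0008  0.    ]
.513,.043,.092,1.717 -> [-0.041   0.0228  0.1348] [-0.0027  0.0008  0.    ]
now [0.4848 0.0804 0.2268] [-3.1389e+00  8.0000e-04  1.7170e+00] F [-1.1  0.3 -0. ] w 0.06 g 0.0 t 1.7 j [-0.59  0.36  0.45  1.95 -0.2   0.88  0.11]
```

Scaled: 0.088 m is 0.1467, 0.08 m is 0.1333.

```bash
echo '[[-0.05,0.025,0.0333,0,0,0,0.06],[-0.0683,0.0375,0.0667,0,0,0,0.06],[-0.0683,0.0375,0.1333,0,0,0,0.06],[-0.0683,0.0375,0.1467,0,0,0,0.06],[-0.0683,0.0375,0.1467,0,0,0,0.06]]' > m.json && python3 -m creep m.json >/dev/null; python3 d.py  .513,.043,.092,1.717
python3 - <<'E'
from station import robot
import cv2,numpy as np
from h import crop
ims=[]
for n,r in(("top",(215,170,70,90)),("scene",(200,160,70,90))):
    f=robot.grab_frame(n);cv2.imwrite(n+"1raw.png",f["frame"]);ims.append(crop(n+"1raw.png",*r,5.5))
cv2.imwrite("pics/c3.png",np.hstack(ims))
E
```

```text
.513,.043,.092,1.717 -> [-0.0036  0.0007  0.0466] [-0.0054 -0.0005  0.0054]
now [0.512  0.0465 0.1386] [-3.1362e+00 -5.0000e-04  1.7224e+00] F [-0.5  0.5  0.1] w 0.06 g 0.0 t 2.1 j [-0.44  0.51  0.39  2.   -0.29  0.69  0.28]
```

View pics/c3.png

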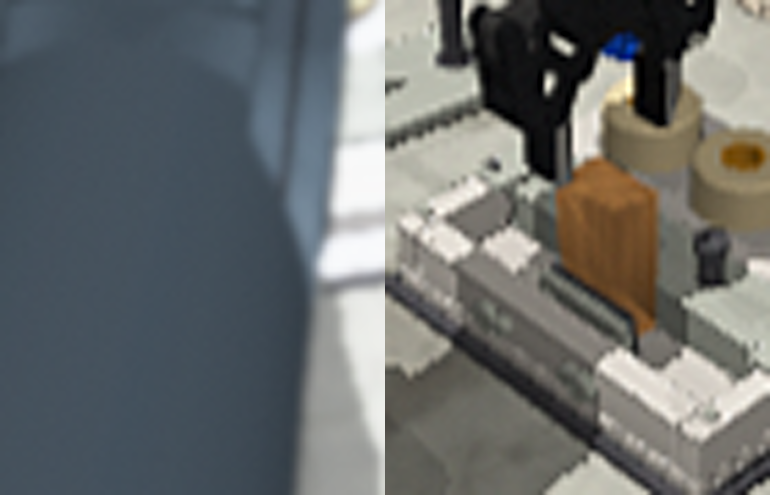

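The scene crop shows the two fingertips at about (553,180) and (660,122), either side of the wedge top at (607,178). The grasp is aligned, so I descend and close.

Scaled: 0.0455 m is 0.0758, 0.035 m is 0.0583.

```bash
echo '[[-0.0033,0,0.0333,0,0,0,0.06],[-0.005,0,0.0583,0,0,0,0.06],[-0.005,0,0.0758,0,0,0,0.06],[-0.005,0,0.0758,0,0,0,0.06],[-0.005,0,0.0758,0,0,0,0.06]]' > m.json && python3 -m creep m.json; echo '[[0,0,0,0,0,0,0.02],[0,0,0,0,0,0,0.02],[0,0,0,0,0,0,0.02],[0,0,0,0,0,0,0.02]]' > m.json && python3 -m creep m.json 90; python3 d.py  .513,.043,.092,1.717
```

```text
t: 2.67
tool_pos: [0.5147, 0.0428, 0.0957]
tcp_rot: [3.141, -0.0, 1.721]
force: [-0.1, 0.5, 1.0]
width: 0.06
grip_force: 0.0
t: 3.0
tool_pos: [0.514, 0.0423, 0.0957]
tcp_rot: [3.142, -0.001, 1.72]
force: [-3.9, 0.3, 8.9]
width: 0.0262
grip_force: 88.4
.513,.043,.092,1.717 -> [ 0.0008 -0.0009  0.0037] [ 0.     -0.0006  0.0032]
now [0.514  0.0423 0.0957] [ 3.1416e+00 -6.0000e-04  1.7202e+00] F [-3.9  0.3  8.9] w 0.0262 g 88.4 t 3.0 j [-0.4   0.57  0.34  2.04 -0.34  0.58  0.32]
```

Scaled: 0.009 m is 0.015, 0.008 m is 0.0133, -0.08 rad is -0.0255.

```bash
echo '[[0.0067,0,0,0,-0.0127,0,0.02],[0.0133,0,-0.0008,0,-0.0255,0,0.02],[0.015,0,-0.0017,0,-0.0286,0,0.02]]' > m.json && python3 -m creep m.json; python3 d.py .514,.0423,.0957,1.72;  echo '[[-0.0083,0,0,0,0.0159,0,0.02],[-0.0167,0,0,0,0.0318,0,0.02],[-0.025,0,-0.0008,0,0.0446,0,0.02],[-0.03,0,-0.0017,0,0.0541,0,0.02]]' > m.json && python3 -m creep m.json; python3 d.py .514,.0423,.0957,1.72
```

```text
t: 3.25
tool_pos: [0.513, 0.0489, 0.0965]
tcp_rot: [3.141, 0.095, 1.719]
force: [3.2, -12.7, -9.8]
width: 0.0269
grip_force: 89.1
.514,.0423,.0957,1.72 -> [-0.0065 -0.      0.0014] [ 0.0004  0.0954 -0.0009]
now [0.513  0.0489 0.0965] [3.1412 0.0954 1.7191] F [  3.2 -12.7  -9.8] w 0.0269 g 89.1 t 3.2 j [-0.54  0.59  0.44  2.05 -0.27  0.57  0.21]
t: 3.58
tool_pos: [0.5148, 0.0371, 0.0986]
tcp_rot: [-3.141, -0.087, 1.723]
force: [-0.4, 14.2, -6.9]
width: 0.026
grip_force: 89.7
.514,.0423,.0957,1.72 -> [ 0.005  -0.      0.0034] [-0.0012 -0.0869  0.0032]
now [0.5148 0.0371 0.0986] [-3.1405 -0.0869  1.7231] F [-0.4 14.2 -6.9] w 0.026 g 89.7 t 3.6 j [-0.28  0.56  0.26  2.03 -0.39  0.62  0.42]
```

Scaled: 0.018 m is 0.03, 0.017 m is 0.0283, -0.18 rad is -0.0573.

```bash
echo '[[0.01,0,0,0,-0.0191,0,0.02],[0.02,0,0,0,-0.0382,0,0.02],[0.0283,0,0,0,-0.0541,0,0.02],[0.03,0,0,0,-0.0573,0,0.02]]' > m.json && python3 -m creep m.json; echo '[[-0.01,0,0,0,0.0191,0,0.02],[-0.02,0,0,0,0.0382,0,0.02],[-0.0283,0,0,0,0.0541,0,0.02],[-0.03,0,0,0,0.0573,0,0.02]]' > m.json && python3 -m creep m.json; python3 d.py .514,.0423,.0957,1.72
```

```text
t: 3.92
tool_pos: [0.513, 0.0481, 0.1007]
tcp_rot: [3.141, 0.107, 1.719]
force: [2.2, -15.8, -3.2]
width: 0.0264
grip_force: 91.3
t: 4.25
tool_pos: [0.515, 0.0348, 0.1023]
tcp_rot: [-3.141, -0.087, 1.72]
force: [-2.4, 12.4, 1.7]
width: 0.0265
grip_force: 92.1
.514,.0423,.0957,1.72 -> [0.007  0.0001 0.0072] [-0.0007 -0.0865  0.0001]
now [0.515  0.0348 0.1023] [-3.1409 -0.0865  1.7201] F [-2.4 12.4  1.7] w 0.0265 g 92.1 t 4.2 j [-0.28  0.56  0.26  2.02 -0.39  0.62  0.42]
```

Scaled: 0.018 m is 0.03, 0.017 m is 0.0283, -0.18 rad is -0.0573.

```bash
echo '[[0.01,0,0,0,-0.0191,0,0.02],[0.02,0,0,0,-0.0382,0,0.02],[0.0283,0,0,0,-0.0541,0,0.02],[0.03,0,0,0,-0.0573,0,0.02]]' > m.json && python3 -m creep m.json; echo '[[-0.01,0,0,0,0.0191,0,0.02],[-0.02,0,0,0,0.0382,0,0.02],[-0.0283,0,0,0,0.0541,0,0.02],[-0.03,0,0,0,0.0573,0,0.02]]' > m.json && python3 -m creep m.json; python3 d.py .514,.0423,.0957,1.72
```

```text
t: 4.58
tool_pos: [0.5129, 0.0491, 0.1038]
tcp_rot: [3.141, 0.107, 1.72]
force: [2.1, -13.9, -2.6]
width: 0.0264
grip_force: 92.0
t: 4.92
tool_pos: [0.5151, 0.0349, 0.1055]
tcp_rot: [-3.141, -0.086, 1.72]
force: [-1.8, 12.2, 1.5]
width: 0.0265
grip_force: 92.9
.514,.0423,.0957,1.72 -> [0.0067 0.     0.0104] [-0.0005 -0.0865  0.0001]
now [0.5151 0.0349 0.1055] [-3.1411 -0.0865  1.7201] F [-1.8 12.2  1.5] w 0.0265 g 92.9 t 4.9 j [-0.27  0.55  0.26  2.02 -0.38  0.63  0.41]
```

Scaled: 0.018 m is 0.03, 0.017 m is 0.0283, -0.18 rad is -0.0573.

```bash
echo '[[0.01,0,0,0,-0.0191,0,0.02],[0.02,0,0,0,-0.0382,0,0.02],[0.0283,0,0,0,-0.0541,0,0.02],[0.03,0,0,0,-0.0573,0,0.02]]' > m.json && python3 -m creep m.json >/dev/null; echo '[[-0.01,0,0,0,0.0191,0,0.02],[-0.02,0,0,0,0.0382,0,0.02],[-0.0283,0,0,0,0.0541,0,0.02],[-0.03,0,0,0,0.0573,0,0.02]]' > m.json && python3 -m creep m.json | grep -E "pos|force"; echo '[[0.01,0,0,0,-0.0191,0,0.02],[0.02,0,0,0,-0.0382,0,0.02],[0.0283,0,0,0,-0.0541,0,0.02],[0.03,0,0,0,-0.0573,0,0.02]]' > m.json && python3 -m creep m.json >/dev/null; echo '[[-0.01,0,0,0,0.0191,0,0.02],[-0.02,0,0,0,0.0382,0,0.02],[-0.0283,0,0,0,0.0541,0,0.02],[-0.03,0,0,0,0.0573,0,0.02]]' > m.json && python3 -m creep m.json | grep -E "pos|force"; python3 d.py .514,.0423,.0957,1.72
```

```text
tool_pos: [0.5151, 0.0344, 0.1087]
force: [-2.3, 9.1, 1.7]
grip_force: 93.1
tool_pos: [0.5151, 0.0341, 0.1119]
force: [-2.3, 9.3, 1.1]
grip_force: 93.3
.514,.0423,.0957,1.72 -> [0.0068 0.0001 0.0169] [-0.0005 -0.0856 -0.0006]
now [0.5151 0.0341 0.1119] [-3.1411 -0.0856  1.7194] F [-2.3  9.3  1.1] w 0.0262 g 93.3 t 6.2 j [-0.27  0.54  0.26  2.01 -0.37  0.64  0.4 ]
```

Scaled: 0.018 m is 0.03, 0.017 m is 0.0283, -0.18 rad is -0.0573.

```bash
echo '[[0.01,0,0,0,-0.0191,0,0.02],[0.02,0,0,0,-0.0382,0,0.02],[0.0283,0,0,0,-0.0541,0,0.02],[0.03,0,0,0,-0.0573,0,0.02]]' > m.json && python3 -m creep m.json >/dev/null; echo '[[-0.01,0,0,0,0.0191,0,0.02],[-0.02,0,0,0,0.0382,0,0.02],[-0.0283,0,0,0,0.0541,0,0.02],[-0.03,0,0,0,0.0573,0,0.02]]' > m.json && python3 -m creep m.json | grep -E "pos|force"; echo '[[0.01,0,0,0,-0.0191,0,0.02],[0.02,0,0,0,-0.0382,0,0.02],[0.0283,0,0,0,-0.0541,0,0.02],[0.03,0,0,0,-0.0573,0,0.02]]' > m.json && python3 -m creep m.json >/dev/null; echo '[[-0.01,0,0,0,0.0191,0,0.02],[-0.02,0,0,0,0.0382,0,0.02],[-0.0283,0,0,0,0.0541,0,0.02],[-0.03,0,0,0,0.0573,0,0.02]]' > m.json && python3 -m creep m.json | grep -E "pos|force"; python3 d.py .514,.0423,.0957,1.72
```

```text
tool_pos: [0.5152, 0.0338, 0.1152]
force: [-2.9, 9.0, 1.9]
grip_force: 93.3
tool_pos: [0.5154, 0.0326, 0.1184]
force: [-2.7, 4.1, 3.1]
grip_force: 93.5
.514,.0423,.0957,1.72 -> [0.0079 0.0001 0.0234] [-0.     -0.083  -0.0019]
now [0.5154 0.0326 0.1184] [-3.1415 -0.083   1.7181] F [-2.7  4.1  3.1] w 0.0266 g 93.5 t 7.6 j [-0.27  0.53  0.26  2.01 -0.35  0.66  0.38]
```

Risen about 23 mm and the forces are falling. One more swing pair, then straighten up.

Scaled: 0.018 m is 0.03, 0.017 m is 0.0283, -0.18 rad is -0.0573.

```bash
echo '[[0.01,0,0,0,-0.0191,0,0.02],[0.02,0,0,0,-0.0382,0,0.02],[0.0283,0,0,0,-0.0541,0,0.02],[0.03,0,0,0,-0.0573,0,0.02]]' > m.json && python3 -m creep m.json >/dev/null; echo '[[-0.01,0,0,0,0.0191,0,0.02],[-0.02,0,0,0,0.0382,0,0.02],[-0.0283,0,0,0,0.0541,0,0.02],[-0.03,0,0,0,0.0573,0,0.02]]' > m.json && python3 -m creep m.json | grep -E "pos|force"; echo '[[0.0067,0,-0.0017,0,-0.0127,0,0.02],[0.0133,0,-0.0033,0,-0.0264,0,0.02],[0.0133,0,-0.005,0,-0.0264,0,0.02],[0.0133,0,-0.0083,0,-0.0264,0,0.02],[0.0133,0,-0.0117,0,-0.0264,0,0.02]]' > m.json && python3 -m creep m.json; python3 d.py .514,.0423,.0957,1.72 0.45,-0.3,.25,1.72
```

```text
tool_pos: [0.5156, 0.0313, 0.1215]
force: [-2.2, -0.3, -0.4]
grip_force: 93.5
t: 8.67
tool_pos: [0.5147, 0.0413, 0.129]
tcp_rot: [3.141, 0.003, 1.722]
force: [0.3, -0.3, -1.0]
width: 0.0261
grip_force: 93.4
.514,.0423,.0957,1.72 -> [ 0.0012 -0.0006  0.0333] [0.0005 0.0026 0.0016]
0.45,-0.3,.25,1.72 -> [-0.328  -0.1152 -0.1202] [0.0005 0.0026 0.0016]
now [0.5147 0.0413 0.129 ] [3.1411e+00 2.6000e-03 1.7216e+00] F [ 0.3 -0.3 -1. ] w 0.0261 g 93.4 t 8.7 j [-0.4   0.52  0.34  2.01 -0.27  0.66  0.26]
```

Scaled: -0.12 m is -0.2, -0.1 m is -0.1667.

```bash
echo '[[0,0,-0.0167,0,0,0,0.02],[0,0,-0.0417,0,0,0,0.02],[0,0,-0.075,0,0,0,0.02],[0,0,-0.1167,0,0,0,0.02],[0,0,-0.1667,0,0,0,0.02],[0,0,-0.2,0,0,0,0.02],[0,0,-0.2,0,0,0,0.02]]' > m.json && python3 -m creep m.json | grep -E "pos|force|width"
python3 - <<'E'
from station import robot
import cv2,numpy as np
from h import crop
f=robot.grab_frame("scene");cv2.imwrite("scene2raw.png",f["frame"]);cv2.imwrite("pics/c4.png",crop("scene2raw.png",130,80,220,300,2))
E
```

```text
tool_pos: [0.5165, 0.0404, 0.2535]
force: [-0.7, 0.5, -1.4]
width: 0.0264
grip_force: 93.5
```

View pics/c4.png

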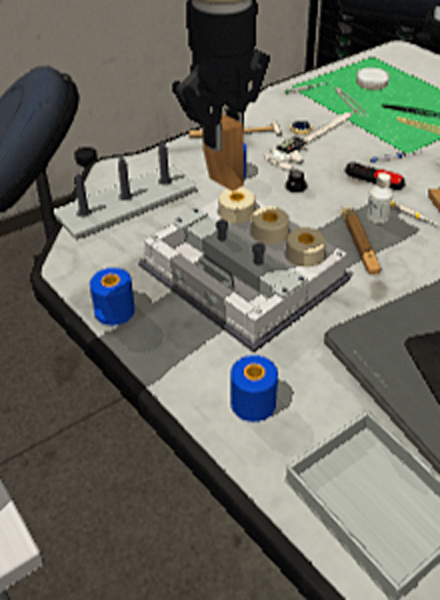

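The wedge is out and upright in the grip. The tray is unmoved (its far corner is at crop (368,418)), the mould is seated, and the slide is still home. Next I carry the wedge to the tray.

Scaled: -0.28 m is -0.4667, -0.26 m is -0.4333.

```bash
python3 d.py .452,-.327,.25,1.72; echo '[[-0.05,-0.0167,0,0,0,0,0.02],[-0.1167,-0.0283,0,0,0,0,0.02],[-0.1833,-0.05,0,0,0,0,0.02],[-0.25,-0.0667,0,0,0,0,0.02],[-0.3167,-0.0917,0,0,0,0,0.02],[-0.3833,-0.1167,0,0,0,0,0.02],[-0.4333,-0.1417,0,0,0,0,0.02],[-0.4667,-0.1583,0,0,0,0,0.02]]' > m.json && python3 -m creep m.json | grep -E "pos|force"; python3 d.py .452,-.327,.25,1.72
```

```text
.452,-.327,.25,1.72 -> [-0.3542 -0.1174  0.0016] [ 0.005   0.0023 -0.0005]
now [0.5157 0.0407 0.2514] [3.1366e+00 2.3000e-03 1.7195e+00] F [ 0.3  0.8 -1.1] w 0.0265 g 93.5 t 9.3 j [-0.47  0.36  0.42  1.86 -0.17  0.95  0.17]
tool_pos: [0.4597, -0.254, 0.2491]
force: [-0.9, -1.2, 0.1]
grip_force: 93.5
.452,-.327,.25,1.72 -> [-0.0711 -0.0182 -0.0006] [-0.0015  0.0038 -0.0041]
now [ 0.4597 -0.254   0.2491] [-3.1401  0.0038  1.7159] F [-0.9 -1.2  0.1] w 0.0262 g 93.5 t 10.0 j [ 0.08  0.38  0.47  1.84 -0.2   0.96  0.78]
```

Scaled: 0.145 m is 0.2417, 0.135 m is 0.225.

```bash
echo '[[-0.05,-0.0167,0,0,0,0,0.02],[-0.1,-0.0283,0,0,0,0,0.02],[-0.11,-0.03,0.05,0,0,0,0.02],[-0.11,-0.03,0.1167,0,0,0,0.02],[-0.11,-0.03,0.1833,0,0,0,0.02],[-0.11,-0.03,0.225,0,0,0,0.02],[-0.11,-0.03,0.2417,0,0,0,0.02],[-0.11,-0.03,0.2417,0,0,0,0.02]]' > m.json && python3 -m creep m.json | grep -E "pos|force"; python3 d.py .452,-.327,.081,1.72;python3 - <<'E'
from station import robot
import cv2,numpy as np
from h import crop
f=robot.grab_frame("scene");cv2.imwrite("scene3raw.png",f["frame"]);cv2.imwrite("pics/c5.png",crop("scene3raw.png",230,200,200,184,3))
E
```

```text
tool_pos: [0.4528, -0.3174, 0.1023]
force: [0.2, 0.5, -0.5]
grip_force: 93.4
.452,-.327,.081,1.72 -> [-0.0094 -0.0021  0.0213] [-0.004  -0.0002 -0.0001]
now [ 0.4528 -0.3174  0.1023] [-3.1376e+00 -2.0000e-04  1.7199e+00] F [ 0.2  0.5 -0.5] w 0.0267 g 93.4 t 10.6 j [ 0.29  0.61  0.37  1.94 -0.33  0.66  1.01]
```

View pics/c5.png

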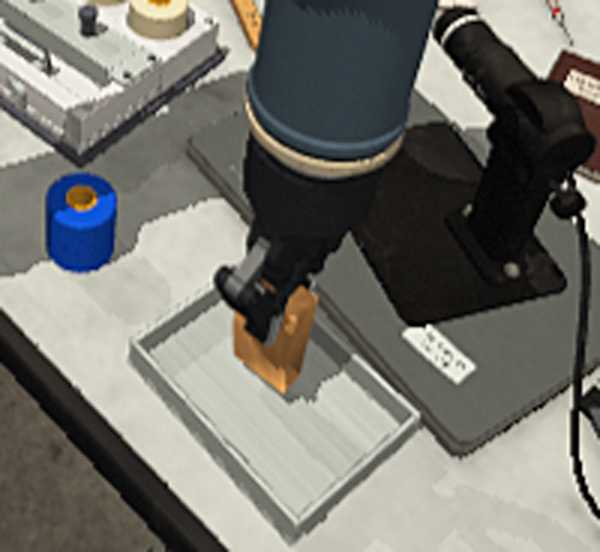

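The wedge is over the tray interior, with its foot at (287,388), a little toward the far side. I lower it and release.

Scaled: 0.0215 m is 0.0358, 0.019 m is 0.0317.

```bash
echo '[[-0.005,-0.01,0.0133,0,0,0,0.02],[-0.0067,-0.0167,0.0233,0,0,0,0.02],[-0.0067,-0.0167,0.0317,0,0,0,0.02],[-0.0067,-0.0167,0.0358,0,0,0,0.02],[-0.0067,-0.0167,0.0358,0,0,0,0.02]]' > m.json && python3 -m creep m.json | grep -E "pos|force"; echo '[[0,0,0,0,0,0,0.035],[0,0,0,0,0,0,0.06],[0,0,0,0,0,0,0.06],[0,0,-0.0333,0,0,0,0.06],[0,0,-0.1,0,0,0,0.06],[0,0,-0.1667,0,0,0,0.06],[0,0,-0.2333,0,0,0,0.06],[0,0,-0.25,0,0,0,0.06]]' > m.json && python3 -m creep m.json 60| grep -E "pos|force|width"; python3 d.py .514,-.1,.23,1.717 .57,0.01,.17,1.717
```

```text
tool_pos: [0.4452, -0.3234, 0.0831]
force: [-0.2, -0.0, -0.7]
grip_force: 93.4
tool_pos: [0.4467, -0.3249, 0.2393]
force: [0.9, -0.8, -0.3]
width: 0.0601
grip_force: 0.0
.514,-.1,.23,1.717 -> [0.2125 0.1    0.0082] [0.0064 0.0084 0.0032]
.57,0.01,.17,1.717 -> [0.3134 0.1714 0.0678] [0.0064 0.0084 0.0032]
now [ 0.4467 -0.3249  0.2393] [3.1352 0.0084 1.7202] F [ 0.9 -0.8 -0.3] w 0.0601 g 0.0 t 11.8 j [ 0.23  0.43  0.47  1.8  -0.23  0.96  0.94]
```

Scaled: 0.29 m is 0.4833, 0.02 m is 0.0333.

```bash
echo '[[0.05,0.0167,0,0,0,0,0.04],[0.1167,0.05,0,0,0,0,0.04],[0.1833,0.0833,0,0,0,0,0.04],[0.25,0.1167,0,0,0,0,0.04],[0.3167,0.15,0,0,0,0,0.04],[0.3833,0.1833,0.0167,0,0,0,0.04],[0.45,0.2167,0.0333,0,0,0,0.04],[0.4833,0.25,0.05,0,0,0,0.04]]' > m.json && python3 -m creep m.json | grep -E "pos|force"; python3 d.py .5531,.0126,.15,1.717
python3 - <<'E'
from fit import *
t=raw((595,213),(140,140),4.7);s=raw((546,289),(150,145),5)
for z in(.065,.07,.075,.08): print(z,bp("top0",*t,z)[:2],bp("scene0",*s,z)[:2])
E
```

```text
tool_pos: [0.5464, -0.018, 0.2052]
force: [1.7, 0.2, -0.3]
grip_force: 0.0
.5531,.0126,.15,1.717 -> [0.0294 0.0111 0.0551] [0.0014 0.0023 0.0045]
now [ 0.5464 -0.018   0.2052] [3.1402e+00 2.3000e-03 1.7215e+00] F [ 1.7  0.2 -0.3] w 0.04 g 0.0 t 12.4 j [-0.34  0.46  0.42  1.85 -0.24  0.88  0.35]
0.065 [0.56144314 0.01102197] [0.56246918 0.0247671 ]
0.07 [0.56084475 0.0110276 ] [0.55871837 0.02009817]
0.075 [0.56024637 0.01103324] [0.55496755 0.01542923]
0.08 [0.55964799 0.01103887] [0.55121674 0.0107603 ]
```

Scaled: 0.1 m is 0.1667, 0.08 m is 0.1333.

```bash
echo '[[0.0333,0.0133,0.0333,0,0,0,0.036],[0.049,0.0183,0.0833,0,0,0,0.036],[0.049,0.0183,0.1333,0,0,0,0.036],[0.049,0.0183,0.1667,0,0,0,0.036],[0.049,0.0183,0.1667,0,0,0,0.036]]' > m.json && python3 -m creep m.json | grep -E "pos|force"; python3 d.py .5531,.0126,.073,1.717
python3 - <<'E'
from station import robot
import cv2,numpy as np
from h import crop
f=robot.grab_frame("scene");cv2.imwrite("scene4raw.png",f["frame"]);cv2.imwrite("pics/c6.png",np.hstack([crop("scene4raw.png",200,150,100,120,4),crop("scene4raw.png",260,264,100,120,4)]))
E
```

```text
tool_pos: [0.5508, 0.0104, 0.101]
force: [-0.8, -0.8, 0.8]
grip_force: 0.0
.5531,.0126,.073,1.717 -> [0.0019 0.0028 0.028 ] [-0.006   0.0027  0.0048]
now [0.5508 0.0104 0.101 ] [-3.1356e+00  2.7000e-03  1.7218e+00] F [-0.8 -0.8  0.8] w 0.0359 g 0.0 t 12.8 j [-0.33  0.6   0.35  1.94 -0.32  0.66  0.37]
```

View pics/c6.png

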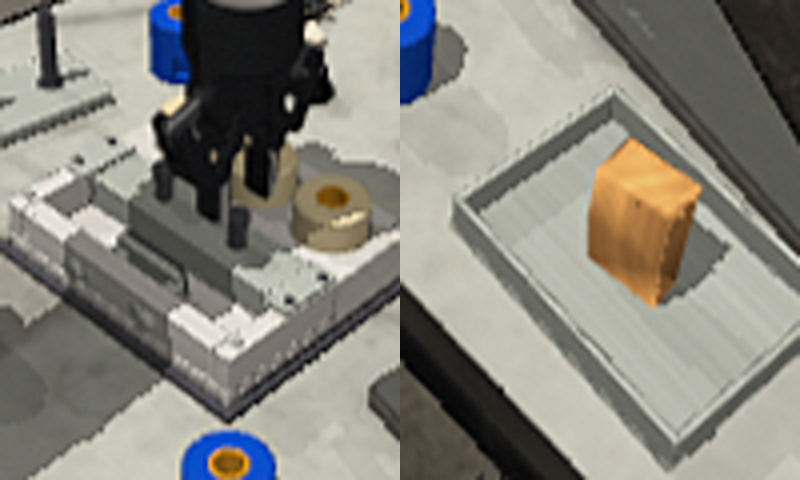

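The wedge stands in the tray. The fingers straddle the right knob: tips at (210,215) and (262,190), knob head at (237,213). I descend, pinch and draw the slide back.

Scaled: 0.027 m is 0.045, 0.02 m is 0.0333.

```bash
echo '[[0.0017,0.0033,0.0167,0,0,0,0.036],[0.0017,0.0033,0.0333,0,0,0,0.036],[0.0017,0.0033,0.045,0,0,0,0.036],[0.0017,0.0033,0.045,0,0,0,0.01],[0.0017,0.0033,0.045,0,0,0,0.01],[0.0017,0.0033,0.045,0,0,0,0.01]]' > m.json && python3 -m creep m.json 40| grep -E "pos|force|width"; echo '[[0,-0.0067,0,0,0,0,0.01],[0,-0.0133,0,0,0,0,0.01],[0,-0.02,0,0,0,0,0.01],[0,-0.0267,0,0,0,0,0.01],[0,-0.0317,0,0,0,0,0.01],[0,-0.035,0,0,0,0,0.01],[0,-0.035,0,0,0,0,0.01]]' > m.json && python3 -m creep m.json | grep -E "pos|force|width"
```

```text
tool_pos: [0.5535, 0.0108, 0.0774]
force: [-3.3, -0.4, -4.3]
width: 0.0158
grip_force: 39.1
tool_pos: [0.5354, 0.0082, 0.0776]
force: [9.3, 2.6, -18.9]
width: 0.0156
grip_force: 39.8
```

Scaled: -0.085 m is -0.1417, -0.07 m is -0.1167.

```bash
echo '[[0,0.0033,0,0,0,0,0.036],[0,0.0033,0,0,0,0,0.036],[0,0.0033,0,0,0,0,0.036],[0,0.0033,-0.05,0,0,0,0.036],[0,0.0033,-0.1167,0,0,0,0.085],[0,0.0033,-0.1417,0,0,0,0.085],[0,0.0033,-0.1417,0,0,0,0.085]]' > m.json && python3 -m creep m.json | grep -E "pos|force|width"; python3 d.py .6182,-.0102,.13,1.717  .6182,-.0102,.073,1.717
```

```text
tool_pos: [0.5377, 0.0079, 0.1667]
force: [0.7, 0.2, 0.3]
width: 0.0709
grip_force: 0.0
.6182,-.0102,.13,1.717 -> [-0.0298  0.0766  0.0372] [0.0063 0.0032 0.0032]
.6182,-.0102,.073,1.717 -> [-0.0296  0.0763  0.0942] [0.0063 0.0032 0.0032]
now [0.5377 0.0079 0.1667] [3.1353 0.0032 1.7201] F [0.7 0.2 0.3] w 0.0709 g 0.0 t 14.6 j [-0.38  0.49  0.41  1.92 -0.27  0.77  0.33]
```

Scaled: 0.0765 m is 0.1275, 0.06 m is 0.1.

```bash
echo '[[-0.0167,0.05,0,0,0,0,0.085],[-0.0367,0.1,0.0167,0,0,0,0.085],[-0.0493,0.1275,0.05,0,0,0,0.085],[-0.0493,0.1275,0.0667,0,0,0,0.085],[-0.0493,0.1275,0.0667,0,0,0,0.085]]' > m.json && python3 -m creep m.json | grep -E "pos|force|width"; python3 d.py .6182,-.0102,.069,1.717
python3 - <<'E'
from station import robot
import cv2,numpy as np
from h import crop
f=robot.grab_frame("scene");cv2.imwrite("scene5raw.png",f["frame"]);cv2.imwrite("pics/c7.png",crop("scene5raw.png",140,120,180,130,4.4))
E
```

```text
tool_pos: [0.6145, -0.01, 0.1197]
force: [-0.9, 0.2, -1.4]
width: 0.0853
grip_force: 0.0
.6182,-.0102,.069,1.717 -> [-0.0006  0.0039  0.0506] [-0.0049  0.0026  0.003 ]
now [ 0.6145 -0.01    0.1197] [-3.1367e+00  2.6000e-03  1.7200e+00] F [-0.9  0.2 -1.4] w 0.0853 g 0.0 t 15.0 j [-0.29  0.65  0.37  1.76 -0.31  0.79  0.38]
```

View pics/c7.png

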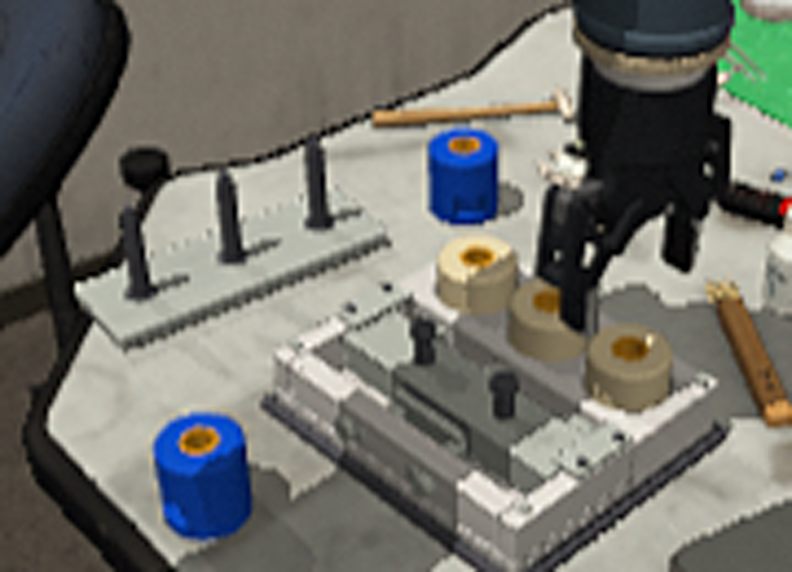

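The slide is drawn back (knobs at (423,345) and (503,395)). The fingers straddle the right-hand roller's axis: tips at (572,325) and (680,265), roller at (630,347). The rack is unmoved.

```bash
echo '[[-0.001,0.005,0.025,0,0,0,0.085],[-0.001,0.005,0.05,0,0,0,0.085],[-0.001,0.005,0.075,0,0,0,0.085],[-0.001,0.005,0.0833,0,0,0,0.085],[-0.001,0.005,0.0833,0,0,0,0.085]]' > m.json && python3 -m creep m.json | grep -E "pos|force|width"; echo '[[0,0,0,0,0,0,0.04],[0,0,0,0,0,0,0.04],[0,0,0,0,0,0,0.04],[0,0,0,0,0,0,0.04],[0,0,0,0,0,0,0.04]]' > m.json && python3 -m creep m.json 50| grep -E "pos|force|width"
```

```text
tool_pos: [0.6179, -0.0095, 0.0723]
force: [-0.2, 0.2, 0.8]
width: 0.085
grip_force: 0.0
tool_pos: [0.6195, -0.0099, 0.0743]
force: [-2.9, 0.0, 9.7]
width: 0.052
grip_force: 50.9
```

The rows are not in the units I measure in: shifts go in shares of 0.6 m and turns go in shares of pi rad. I convert before sending: -0.135 m is -0.225, -0.06 m is -0.1.

```bash
echo '[[0,0,-0.0167,0,0,0,0.04],[0,0,-0.05,0,0,0,0.04],[0,0,-0.1,0,0,0,0.04],[0,0,-0.1667,0,0,0,0.04],[0,0,-0.225,0,0,0,0.04],[0,0,-0.225,0,0,0,0.04]]' > m.json && python3 -m creep m.json | grep -E "pos|force|width"; python3 d.py .576,.293,.205,3.1416
```

```text
tool_pos: [0.6223, -0.0104, 0.2158]
force: [1.1, -0.9, -0.1]
width: 0.0518
grip_force: 52.6
.576,.293,.205,3.1416 -> [ 0.307  -0.0008  0.0094] [ 0.0061  0.0118 -1.4215]
now [ 0.6223 -0.0104  0.2158] [3.1303 0.0046 1.72  ] F [ 1.1 -0.9 -0.1] w 0.0518 g 52.6 t 16.4 j [-0.32  0.55  0.42  1.65 -0.26  0.98  0.34]
```

Scaled: 0.25 m is 0.4167, 0.225 m is 0.375, -0.96 rad is -0.3056.

```bash
echo '[[0.0333,0,0,0,0,-0.0382,0.04],[0.0833,0,0,0,0,-0.0764,0.04],[0.1417,0,0,0,0,-0.1146,0.04],[0.2,0,0,0,0,-0.1528,0.04],[0.2583,0,0,0,0,-0.191,0.04],[0.3167,0,0,0,0,-0.2292,0.04],[0.375,0,0,0,0,-0.2674,0.04],[0.4167,0,0,0,0,-0.3056,0.04]]' > m.json && python3 -m creep m.json | grep -E "pos|force|width"; python3 d.py .576,.293,.205,3.1416
```

```text
tool_pos: [0.5807, 0.2415, 0.2076]
force: [0.1, -0.3, -0.6]
width: 0.0515
grip_force: 52.6
.576,.293,.205,3.1416 -> [0.0267 0.0443 0.0026] [-0.0011  0.0012 -0.4524]
now [0.5807 0.2415 0.2076] [-3.1408e+00  1.4000e-03  2.6892e+00] F [ 0.1 -0.3 -0.6] w 0.0515 g 52.6 t 17.0 j [-0.56  0.55  0.14  1.63 -0.09  0.98  0.73]
```

Scaled: 0.0443 m is 0.0738, 0.036 m is 0.06, -0.452 rad is -0.1439.

```bash
echo '[[0.0117,0.02,0,0,0,-0.0382,0.04],[0.0233,0.04,0,0,0,-0.0764,0.04],[0.0367,0.06,0,0,0,-0.1146,0.04],[0.0445,0.0738,0.0167,0,0,-0.1439,0.04],[0.0445,0.0738,0.0417,0,0,-0.1439,0.04],[0.0445,0.0738,0.0583,0,0,-0.1439,0.04],[0.0445,0.0738,0.0583,0,0,-0.1439,0.04]]' > m.json && python3 -m creep m.json | grep -E "pos|force|width"; python3 d.py .576,.293,.17,3.1416
cat > snap.py <<'E'
import sys,cv2,numpy as np
from station import robot
from h import crop
n=sys.argv[1];r=list(map(int,sys.argv[2:6]));s=float(sys.argv[6])
f=robot.grab_frame("scene");cv2.imwrite(n+"raw.png",f["frame"]);cv2.imwrite(f"pics/{n}.png",crop(n+"raw.png",*r,s))
E
python3 snap.py c8 145 90 130 125 4.5
```

```text
tool_pos: [0.5765, 0.2881, 0.1699]
force: [-0.0, -1.2, -1.9]
width: 0.0516
grip_force: 52.6
.576,.293,.17,3.1416 -> [ 0.0006  0.0049 -0.0001] [-0.0053 -0.0023 -0.0099]
now [0.5765 0.2881 0.1699] [-3.1363e+00 -2.3000e-03  3.1317e+00] F [-0.  -1.2 -1.9] w 0.0516 g 52.6 t 17.6 j [-0.55  0.6   0.02  1.62 -0.01  0.93  1.03]
```

View pics/c8.png

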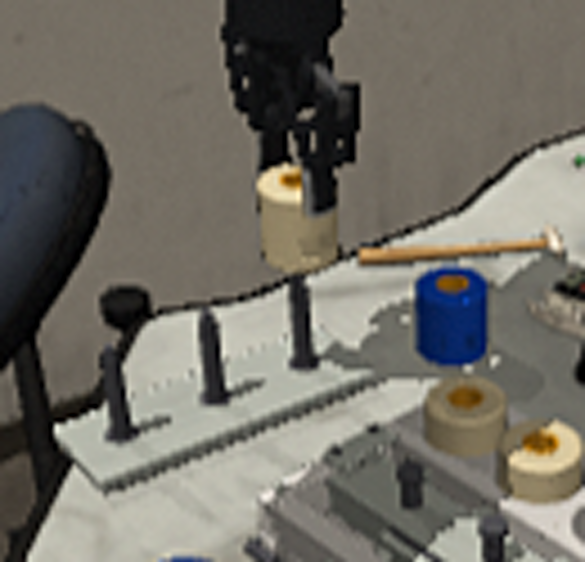

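```bash
python3 d.py .576,.2938,.16,3.1416
python3 - <<'E'
from fit import *
from station import robot
o=robot.get_obs()["tool_pos"]
r=lambda p:raw(p,(145,90),4.5)
print("bore",bp("scene0",*r((293,178)),o[2]))
print("tip",bp("scene0",*r((298.5,277)),.09),"foot",bp("scene0",*r((304,363)),.015))
print(pj("scene0",[[o[0],o[1],o[2]],[o[0],o[1],o[2]-.058]])-r((293,178)), (pj("scene0",[[o[0],o[1],o[2]],[o[0],o[1],o[2]-.058]])+.5-[145,90])*4.5)
E
```

```text
.576,.2938,.16,3.1416 -> [0.0011 0.0057 0.011 ] [-0.0047 -0.0012 -0.0102]
now [0.5771 0.2882 0.171 ] [-3.1369e+00 -1.1000e-03  3.1314e+00] F [-1.  -0.2 -1.6] w 0.0518 g 52.6 t 17.7 j [-0.55  0.6   0.02  1.62 -0.01  0.93  1.03]
bore [0.57493664 0.28950661 0.17103642]
tip [0.5763358  0.29422528 0.09      ] foot [0.5764585  0.29549499 0.015     ]
[[ 0.83202968 -0.02241222]
 [ 1.98384487 16.48101779]] [[297.24413355 178.399145  ]
 [302.42730193 252.66458005]]
```

Scaled: 0.014 m is 0.0233, 0.0053 m is 0.0088, -0.01 rad is -0.0032.

```bash
echo '[[-0.0005,0.005,0,0,0,-0.0032,0.04],[-0.0007,0.0088,0.0083,0,0,-0.0032,0.04],[-0.0007,0.0088,0.02,0,0,-0.0032,0.04],[-0.0007,0.0088,0.0233,0,0,-0.0032,0.04],[-0.0007,0.0088,0.0233,0,0,-0.0032,0.04]]' > m.json && python3 -m creep m.json | grep -E "pos|force|width"; python3 d.py .5778,.2935,.15,3.1416; python3 snap.py c9 180 120 60 60 9
```

```text
tool_pos: [0.5776, 0.2941, 0.1569]
force: [0.3, -0.3, -1.0]
width: 0.0517
grip_force: 52.6
.5778,.2935,.15,3.1416 -> [-0.0002 -0.0006  0.0069] [-0.0038 -0.0008  0.0011]
now [0.5776 0.2941 0.1569] [-3.1378e+00 -8.0000e-04 -3.1405e+00] F [ 0.3 -0.3 -1. ] w 0.0517 g 52.6 t 18.1 j [-0.55  0.62  0.02  1.62 -0.01  0.9   1.04]
```

View pics/c9.png

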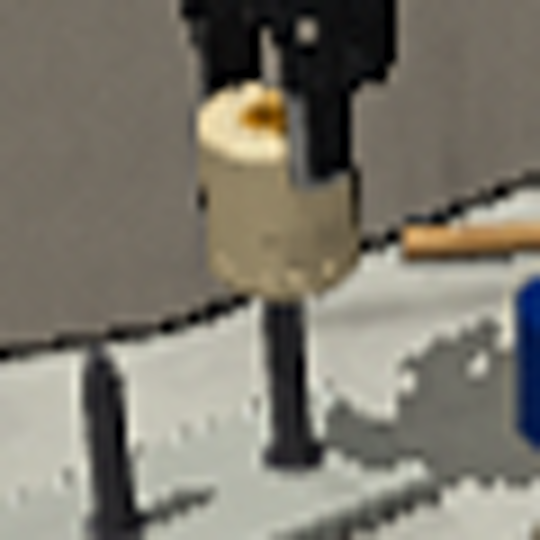

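The roller axis at its base (282,262) lines up with the spindle axis extrapolated upward (281.5). I lower it, watching the force.

Scaled: 0.026 m is 0.0433, 0.024 m is 0.04.

```bash
echo '[[0,-0.0008,0.01,0,0,0,0.04],[0,-0.0008,0.02,0,0,0,0.04],[0,-0.0008,0.03,0,0,0,0.04],[0,-0.0008,0.04,0,0,0,0.04],[0,-0.0008,0.0433,0,0,0,0.04]]' > m.json && python3 -m creep m.json | grep -E "pos|force|width"; python3 d.py .5778,.2935,.0735,3.1416
```

```text
tool_pos: [0.5775, 0.2937, 0.1303]
force: [-1.5, 0.5, -1.8]
width: 0.0513
grip_force: 52.6
.5778,.2935,.0735,3.1416 -> [-0.0004  0.0001  0.0568] [-0.0037 -0.001   0.0013]
now [0.5775 0.2937 0.1303] [-3.1379e+00 -1.0000e-03 -3.1403e+00] F [-1.5  0.5 -1.8] w 0.0513 g 52.6 t 18.6 j [-0.55  0.65  0.01  1.65 -0.01  0.85  1.04]
```

Scaled: 0.055 m is 0.0917, 0.05 m is 0.0833.

```bash
echo '[[0,0,0.025,0,0,0,0.04],[0,0,0.05,0,0,0,0.04],[0,0,0.07,0,0,0,0.04],[0,0,0.0833,0,0,0,0.04],[0,0,0.0917,0,0,0,0.04],[0,0,0.0917,0,0,0,0.04]]' > m.json && python3 -m creep m.json | grep -E "pos|force|width"
```

```text
tool_pos: [0.5776, 0.2935, 0.0756]
force: [-0.1, 0.2, -2.6]
width: 0.0517
grip_force: 52.5
```

Scaled: -0.13 m is -0.2167, -0.1 m is -0.1667.

```bash
echo '[[0,0,0.0017,0,0,0,0.06],[0,0,0.0017,0,0,0,0.085],[0,0,0.0017,0,0,0,0.085],[0,0,-0.0333,0,0,0,0.085],[0,0,-0.1,0,0,0,0.085],[0,0,-0.1667,0,0,0,0.085],[0,0,-0.2167,0,0,0,0.085],[0,0,-0.2167,0,0,0,0.085]]' > m.json && python3 -m creep m.json | grep -E "pos|force|width"; python3 d.py .6083,.0571,.19,1.717
```

```text
tool_pos: [0.5811, 0.2954, 0.2146]
force: [1.0, 0.9, 1.0]
width: 0.0848
grip_force: 0.0
.6083,.0571,.19,1.717 -> [-0.0268 -0.2384  0.0242] [0.0099 0.0069 1.4253]
now [0.5811 0.2954 0.2146] [ 3.1388  0.0107 -3.1409] F [1.  0.9 1. ] w 0.0848 g 0.0 t 19.7 j [-0.56  0.56  0.02  1.56 -0.01  1.01  1.04]
```

Scaled: -0.238 m is -0.3967, -0.22 m is -0.3667, 0.96 rad is 0.3056.

```bash
echo '[[-0.005,-0.0333,0,0,0,0.0382,0.085],[-0.01,-0.0833,0,0,0,0.0764,0.085],[-0.0167,-0.1417,0,0,0,0.1146,0.085],[-0.025,-0.2,0,0,0,0.1528,0.085],[-0.0333,-0.2583,0,0,0,0.191,0.085],[-0.04,-0.3167,0,0,0,0.2292,0.085],[-0.0447,-0.3667,0,0,0,0.2674,0.085],[-0.0447,-0.3967,0,0,0,0.3056,0.085]]' > m.json && python3 -m creep m.json | grep -E "pos"; echo '[[0,0,0,0,0,0.0382,0.085],[0,0,0.0167,0,0,0.0764,0.085],[0,0,0.0333,0,0,0.1146,0.085],[0,0,0.0667,0,0,0.148,0.085],[0,0,0.1,0,0,0.148,0.085],[0,0,0.125,0,0,0.148,0.085],[0,0,0.1333,0,0,0.148,0.085],[0,0,0.1333,0,0,0.148,0.085]]' > m.json && python3 -m creep m.json|grep pos;  python3 d.py .6083,.0571,.072,1.717
```

```text
tool_pos: [0.6055, 0.0514, 0.2083]
tool_pos: [0.6045, 0.0559, 0.1266]
.6083,.0571,.072,1.717 -> [0.0008 0.004  0.0546] [-0.0017  0.003   0.0009]
now [0.6045 0.0559 0.1266] [-3.1399e+00  3.0000e-03  1.7179e+00] F [ 0.3  0.6 -0.3] w 0.0848 g 0.0 t 21.1 j [-0.41  0.64  0.38  1.78 -0.31  0.79  0.27]
```

Scaled: 0.053 m is 0.0883, 0.045 m is 0.075.

```bash
echo '[[0.0013,0.0067,0.025,0,0,0,0.085],[0.0013,0.0067,0.05,0,0,0,0.085],[0.0013,0.0067,0.075,0,0,0,0.085],[0.0013,0.0067,0.0883,0,0,0,0.085],[0.0013,0.0067,0.0883,0,0,0,0.085]]' > m.json && python3 -m creep m.json | grep -E "pos|force"; echo '[[0,0,0,0,0,0,0.04],[0,0,0,0,0,0,0.04],[0,0,0,0,0,0,0.04],[0,0,0,0,0,0,0.04],[0,0,0,0,0,0,0.04]]' > m.json && python3 -m creep m.json 50| grep -E "pos|force|width"
```

```text
tool_pos: [0.6086, 0.057, 0.0739]
force: [-1.4, 0.4, 1.1]
grip_force: 0.0
tool_pos: [0.6096, 0.057, 0.0761]
force: [-2.9, 0.3, 7.9]
width: 0.0518
grip_force: 51.2
```

Scaled: -0.135 m is -0.225, -0.1 m is -0.1667.

```bash
echo '[[0,0,-0.0167,0,0,0,0.04],[0,0,-0.05,0,0,0,0.04],[0,0,-0.1,0,0,0,0.04],[0,0,-0.1667,0,0,0,0.04],[0,0,-0.225,0,0,0,0.04],[0,0,-0.225,0,0,0,0.04]]' > m.json && python3 -m creep m.json | grep -E "pos|force|width"; python3 d.py .5035,.2937,.205,3.1416
cat > track.py <<'E'
# shift in pixels of spindle patches (and tray corner) since the first picture
import cv2,numpy as np; from station import robot
a=cv2.imread("scene0raw.png"); b=robot.grab_frame("scene")["frame"]; cv2.imwrite("lastraw.png",b)
for n,(x,y,w,h) in dict(C=(162,162,16,28),B=(184,153,16,30),A=(204,146,16,28),plate=(165,180,65,22),tray=(300,278,30,25),tray2=(270,305,20,22)).items():
    r=cv2.matchTemplate(b[y-25:y+h+25,x-25:x+w+25],a[y:y+h,x:x+w],cv2.TM_CCOEFF_NORMED); _,v,_,l=cv2.minMaxLoc(r); print(n,l[0]-25,l[1]-25,round(v,2))
E
python3 track.py
```

```text
tool_pos: [0.6122, 0.0569, 0.2175]
force: [1.7, -0.9, -1.2]
width: 0.0517
grip_force: 52.8
.5035,.2937,.205,3.1416 -> [ 0.2501 -0.0732  0.0109] [ 0.007   0.0107 -1.4245]
now [0.6122 0.0569 0.2175] [3.1303 0.0032 1.717 ] F [ 1.7 -0.9 -1.2] w 0.0517 g 52.8 t 22.4 j [-0.44  0.54  0.43  1.67 -0.26  0.98  0.23]
C 0 0 0.83
B 0 0 0.97
A -20 8 0.85
plate 0 0 0.61
tray 0 0 0.97
tray2 0 0 1.0
```

Scaled: 0.245 m is 0.4083, 0.22 m is 0.3667, -0.96 rad is -0.3056.

```bash
echo '[[0.0333,-0.0133,0,0,0,-0.0382,0.04],[0.0833,-0.0267,0,0,0,-0.0764,0.04],[0.1417,-0.0417,0,0,0,-0.1146,0.04],[0.2,-0.0583,0,0,0,-0.1528,0.04],[0.2583,-0.075,0,0,0,-0.191,0.04],[0.3167,-0.0917,0,0,0,-0.2292,0.04],[0.3667,-0.1083,0,0,0,-0.2674,0.04],[0.4083,-0.1217,0,0,0,-0.3056,0.04]]' > m.json && python3 -m creep m.json | grep -E "pos|force|width"; python3 d.py .5035,.2937,.17,3.1416
```

```text
tool_pos: [0.4986, 0.2916, 0.2082]
force: [0.5, 0.2, -2.3]
width: 0.0513
grip_force: 52.8
.5035,.2937,.17,3.1416 -> [-0.0035  0.0042  0.0382] [-3.100e-03 -4.000e-04 -4.557e-01]
now [0.4986 0.2916 0.2082] [-3.1385e+00  3.0000e-04  2.6859e+00] F [ 0.5  0.2 -2.3] w 0.0513 g 52.8 t 23.1 j [-0.71  0.48  0.15  1.76 -0.09  0.92  0.59]
```

Scaled: 0.038 m is 0.0633, 0.03 m is 0.05, -0.456 rad is -0.1451.

```bash
echo '[[-0.0033,0.0033,0,0,0,-0.0382,0.04],[-0.0058,0.0067,0,0,0,-0.0764,0.04],[-0.0058,0.0067,0.0083,0,0,-0.1146,0.04],[-0.0058,0.0067,0.025,0,0,-0.1451,0.04],[-0.0058,0.0067,0.05,0,0,-0.1451,0.04],[-0.0058,0.0067,0.0633,0,0,-0.1451,0.04],[-0.0058,0.0067,0.0633,0,0,-0.1451,0.04]]' > m.json && python3 -m creep m.json | grep -E "pos|force|width"; python3 d.py .5035,.2937,.157,3.1416
```

```text
tool_pos: [0.5045, 0.2902, 0.1686]
force: [-1.0, -0.9, -1.5]
width: 0.0515
grip_force: 52.7
.5035,.2937,.157,3.1416 -> [0.0009 0.0036 0.0116] [-0.0053 -0.003  -0.0086]
now [0.5045 0.2902 0.1686] [-3.1363e+00 -3.0000e-03  3.1330e+00] F [-1.  -0.9 -1.5] w 0.0515 g 52.7 t 23.7 j [-0.62  0.52  0.03  1.79 -0.01  0.84  0.97]
```

Scaled: 0.01 m is 0.0167, 0.005 m is 0.0083, -0.008 rad is -0.0025.

```bash
echo '[[0.0015,0.005,0,0,0,-0.0025,0.04],[0.0015,0.006,0.0083,0,0,-0.0025,0.04],[0.0015,0.006,0.0167,0,0,-0.0025,0.04],[0.0015,0.006,0.0167,0,0,-0.0025,0.04],[0.0015,0.006,0.0167,0,0,-0.0025,0.04]]' > m.json && python3 -m creep m.json | grep -E "pos|force"; python3 d.py .5035,.2937,.15,3.1416; python3 snap.py c10 165 110 75 75 7.5
```

```text
tool_pos: [0.5048, 0.2946, 0.1606]
force: [-0.3, -0.7, -1.5]
grip_force: 52.8
.5035,.2937,.15,3.1416 -> [ 0.0013 -0.0008  0.0106] [-0.0033  0.0002  0.0001]
now [0.5048 0.2946 0.1606] [-3.1383e+00  2.0000e-04 -3.1415e+00] F [-0.3 -0.7 -1.5] w 0.0514 g 52.8 t 24.1 j [-0.63  0.53  0.02  1.79 -0.01  0.82  0.97]
```

View pics/c10.png

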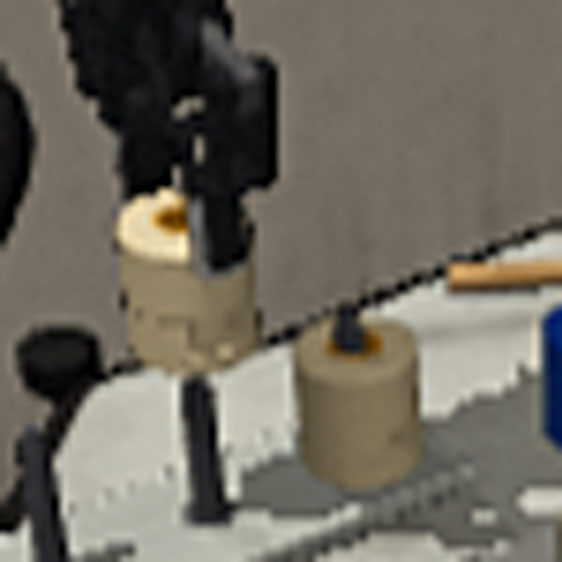

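Roller A is seated with its spindle sticking out at (350,330). The held roller's axis (191 at its base) is about 1 mm left of the spindle's (194). I correct 1 mm in y and lower.

Scaled: 0.03 m is 0.05, 0.024 m is 0.04.

```bash
echo '[[0.0005,-0.0017,0.01,0,0,0,0.04],[0.0005,-0.0017,0.02,0,0,0,0.04],[0.0005,-0.0017,0.03,0,0,0,0.04],[0.0005,-0.0017,0.04,0,0,0,0.04],[0.0005,-0.0017,0.05,0,0,0,0.04]]' > m.json && python3 -m creep m.json | grep -E "pos|force|width"; python3 d.py .5035,.2937,.0775,3.1416
```

```text
tool_pos: [0.5044, 0.2936, 0.1299]
force: [-0.8, 0.5, -0.9]
width: 0.0517
grip_force: 52.8
.5035,.2937,.0775,3.1416 -> [0.0009 0.0002 0.0524] [-0.003  -0.      0.0003]
now [0.5044 0.2936 0.1299] [-3.1386 -0.     -3.1413] F [-0.8  0.5 -0.9] w 0.0517 g 52.8 t 24.6 j [-0.62  0.57  0.02  1.83 -0.01  0.75  0.98]
```

Scaled: 0.0525 m is 0.0875, 0.05 m is 0.0833.

```bash
echo '[[0,0,0.025,0,0,0,0.04],[0,0,0.05,0,0,0,0.04],[0,0,0.07,0,0,0,0.04],[0,0,0.0833,0,0,0,0.04],[0,0,0.0875,0,0,0,0.04],[0,0,0.0875,0,0,0,0.04]]' > m.json && python3 -m creep m.json | grep -E "pos|force|width"; echo '[[0,0,0,0,0,0,0.06],[0,0,0,0,0,0,0.085],[0,0,0,0,0,0,0.085],[0,0,-0.0333,0,0,0,0.085],[0,0,-0.1,0,0,0,0.085],[0,0,-0.1667,0,0,0,0.085],[0,0,-0.2167,0,0,0,0.085],[0,0,-0.2167,0,0,0,0.085]]' > m.json && python3 -m creep m.json | grep -E "pos|force|width"; python3 d.py .5984,.1244,.19,1.717
```

```text
tool_pos: [0.5042, 0.2933, 0.0774]
force: [-1.4, 1.0, -3.0]
width: 0.0515
grip_force: 52.7
tool_pos: [0.5074, 0.2952, 0.2154]
force: [0.1, 0.6, 0.3]
width: 0.0853
grip_force: 0.0
.5984,.1244,.19,1.717 -> [-0.0908 -0.1708  0.0258] [0.0095 0.0059 1.4241]
now [0.5074 0.2952 0.2154] [3.1385 0.0098 3.1411] F [0.1 0.6 0.3] w 0.0853 g 0.0 t 25.7 j [-0.63  0.47  0.03  1.73 -0.01  0.93  0.98]
```

Scaled: -0.171 m is -0.285, -0.16 m is -0.2667, 0.96 rad is 0.3056.

```bash
echo '[[-0.0167,-0.0333,0,0,0,0.0382,0.085],[-0.0417,-0.0667,0,0,0,0.0764,0.085],[-0.0667,-0.1083,0,0,0,0.1146,0.085],[-0.0917,-0.15,0,0,0,0.1528,0.085],[-0.1133,-0.1917,0,0,0,0.191,0.085],[-0.1333,-0.2333,0,0,0,0.2292,0.085],[-0.1513,-0.2667,0,0,0,0.2674,0.085],[-0.1513,-0.285,0,0,0,0.3056,0.085]]' > m.json && python3 -m creep m.json | grep -E "pos"; echo '[[0,0,0,0,0,0.0382,0.085],[0,0,0.0167,0,0,0.0764,0.085],[0,0,0.0333,0,0,0.1146,0.085],[0,0,0.0667,0,0,0.1477,0.085],[0,0,0.1,0,0,0.1477,0.085],[0,0,0.125,0,0,0.1477,0.085],[0,0,0.1333,0,0,0.1477,0.085],[0,0,0.1333,0,0,0.1477,0.085]]' > m.json && python3 -m creep m.json|grep pos;  python3 d.py .5984,.1244,.072,1.717
```

```text
tool_pos: [0.5975, 0.1189, 0.2096]
tool_pos: [0.5949, 0.1225, 0.128]
.5984,.1244,.072,1.717 -> [0.0016 0.0038 0.056 ] [-0.0016  0.0031  0.0009]
now [0.5949 0.1225 0.128 ] [-3.1400e+00  3.1000e-03  1.7179e+00] F [-0.2 -0.2 -0. ] w 0.085 g 0.0 t 27.1 j [-0.52  0.64  0.39  1.77 -0.32  0.8   0.17]
```

Scaled: 0.0545 m is 0.0908, 0.045 m is 0.075.

```bash
echo '[[0.002,0.0067,0.025,0,0,0,0.085],[0.002,0.0067,0.05,0,0,0,0.085],[0.002,0.0067,0.075,0,0,0,0.085],[0.002,0.0067,0.0908,0,0,0,0.085],[0.002,0.0067,0.0908,0,0,0,0.085]]' > m.json && python3 -m creep m.json | grep -E "pos|force"; echo '[[0,0,0,0,0,0,0.04],[0,0,0,0,0,0,0.04],[0,0,0,0,0,0,0.04],[0,0,0,0,0,0,0.04],[0,0,0,0,0,0,0.04]]' > m.json && python3 -m creep m.json 50| grep -E "pos|force|width"; echo '[[0,0,-0.0167,0,0,0,0.04],[0,0,-0.05,0,0,0,0.04],[0,0,-0.1,0,0,0,0.04],[0,0,-0.1667,0,0,0,0.04],[0,0,-0.225,0,0,0,0.04],[0,0,-0.225,0,0,0,0.04]]' > m.json && python3 -m creep m.json | grep -E "pos|force|width"; python3 d.py .4300,.2937,.205,3.1416; python3 track.py
```

```text
tool_pos: [0.5987, 0.1241, 0.0728]
force: [-0.1, -0.0, -0.1]
grip_force: 0.0
tool_pos: [0.5999, 0.1242, 0.0758]
force: [-0.9, -0.1, 7.0]
width: 0.0513
grip_force: 51.4
tool_pos: [0.6026, 0.1243, 0.2174]
force: [1.0, 0.0, -0.8]
width: 0.0518
grip_force: 52.8
.4300,.2937,.205,3.1416 -> [ 0.1927 -0.1462  0.0104] [ 0.008   0.0098 -1.4245]
now [0.6026 0.1243 0.2174] [3.1302e+00 2.0000e-03 1.7171e+00] F [ 1.   0.  -0.8] w 0.0518 g 52.8 t 28.4 j [-0.56  0.54  0.44  1.67 -0.27  0.98  0.12]
C 0 0 0.83
B -21 8 0.53
A 17 -7 0.38
plate -25 10 0.61
tray 0 0 0.97
tray2 0 0 1.0
```

Scaled: 0.19 m is 0.3167, 0.145 m is 0.2417, -0.96 rad is -0.3056.

```bash
echo '[[0.0333,-0.025,0,0,0,-0.0382,0.04],[0.075,-0.055,0,0,0,-0.0764,0.04],[0.1167,-0.0883,0,0,0,-0.1146,0.04],[0.1583,-0.1217,0,0,0,-0.1528,0.04],[0.2,-0.155,0,0,0,-0.191,0.04],[0.2417,-0.1833,0,0,0,-0.2292,0.04],[0.2833,-0.2167,0,0,0,-0.2674,0.04],[0.3167,-0.24,0,0,0,-0.3056,0.04]]' > m.json && python3 -m creep m.json | grep -E "pos|force|width"; python3 d.py .4300,.2937,.17,3.1416
```

```text
tool_pos: [0.4262, 0.2928, 0.2084]
force: [0.5, -0.3, -1.0]
width: 0.0516
grip_force: 52.7
.4300,.2937,.17,3.1416 -> [-0.003   0.0026  0.0384] [-3.300e-03 -2.000e-04 -4.562e-01]
now [0.4262 0.2928 0.2084] [-3.1383e+00  5.0000e-04  2.6854e+00] F [ 0.5 -0.3 -1. ] w 0.0516 g 52.7 t 29.1 j [-0.81  0.39  0.17  1.91 -0.08  0.85  0.51]
```

Scaled: 0.038 m is 0.0633, 0.03 m is 0.05, -0.456 rad is -0.1451.

```bash
echo '[[-0.0033,0.0033,0,0,0,-0.0382,0.04],[-0.005,0.0043,0,0,0,-0.0764,0.04],[-0.005,0.0043,0.0083,0,0,-0.1146,0.04],[-0.005,0.0043,0.025,0,0,-0.1451,0.04],[-0.005,0.0043,0.05,0,0,-0.1451,0.04],[-0.005,0.0043,0.0633,0,0,-0.1451,0.04],[-0.005,0.0043,0.0633,0,0,-0.1451,0.04]]' > m.json && python3 -m creep m.json | grep -E "pos|force|width"; python3 d.py .4300,.2937,.157,3.1416
```

```text
tool_pos: [0.4317, 0.2914, 0.1689]
force: [-0.2, 0.4, -0.5]
width: 0.0515
grip_force: 52.7
.4300,.2937,.157,3.1416 -> [0.0017 0.0024 0.0119] [-0.0053 -0.0024 -0.0087]
now [0.4317 0.2914 0.1689] [-3.1363e+00 -2.4000e-03  3.1329e+00] F [-0.2  0.4 -0.5] w 0.0515 g 52.7 t 29.7 j [-0.72  0.44  0.04  1.94 -0.02  0.76  0.9 ]
```

Scaled: 0.01 m is 0.0167, 0.0018 m is 0.003, -0.008 rad is -0.0025.

```bash
echo '[[0.002,0.0025,0,0,0,-0.0025,0.04],[0.0028,0.003,0.0083,0,0,-0.0025,0.04],[0.0028,0.003,0.0167,0,0,-0.0025,0.04],[0.0028,0.003,0.0167,0,0,-0.0025,0.04],[0.0028,0.003,0.0167,0,0,-0.0025,0.04]]' > m.json && python3 -m creep m.json | grep -E "pos|force"; python3 d.py .4300,.2937,.15,3.1416; python3 snap.py c11 145 115 75 75 7.5
```

```text
tool_pos: [0.431, 0.294, 0.1606]
force: [0.6, 0.4, -1.4]
grip_force: 52.7
.4300,.2937,.15,3.1416 -> [ 0.001  -0.0003  0.0106] [-0.0032  0.0002  0.0001]
now [0.431  0.294  0.1606] [-3.1384e+00  2.0000e-04 -3.1415e+00] F [ 0.6  0.4 -1.4] w 0.0514 g 52.7 t 30.1 j [-0.72  0.45  0.04  1.95 -0.02  0.74  0.91]
```

View pics/c11.png

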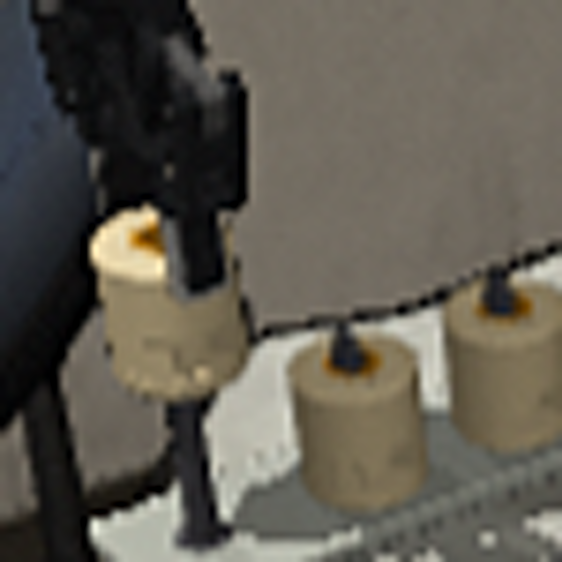

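Rollers A and B are both seated. The held roller's axis (180) is about 1.5 mm left of the spindle axis extrapolated up (186), so I nudge it by −1 mm in y and +0.4 mm in x and lower.

Scaled: 0.03 m is 0.05, 0.022 m is 0.0367.

```bash
echo '[[-0.0007,-0.0017,0.0067,0,0,0,0.04],[-0.0007,-0.0017,0.0167,0,0,0,0.04],[-0.0007,-0.0017,0.0267,0,0,0,0.04],[-0.0007,-0.0017,0.0367,0,0,0,0.04],[-0.0007,-0.0017,0.05,0,0,0,0.04],[-0.0007,-0.0017,0.05,0,0,0,0.04]]' > m.json && python3 -m creep m.json | grep -E "pos|force|width"
```

```text
tool_pos: [0.4307, 0.2932, 0.129]
force: [-1.4, 3.0, -2.2]
width: 0.0515
grip_force: 52.6
```

Threaded. I lower it the rest of the way and release.

Scaled: 0.052 m is 0.0867, 0.049 m is 0.0817.

```bash
echo '[[0,0,0.025,0,0,0,0.04],[0,0,0.05,0,0,0,0.04],[0,0,0.07,0,0,0,0.04],[0,0,0.0817,0,0,0,0.04],[0,0,0.0867,0,0,0,0.04],[0,0,0.0867,0,0,0,0.04]]' > m.json && python3 -m creep m.json | grep -E "pos|force|width"; echo '[[0,0,0,0,0,0,0.06],[0,0,0,0,0,0,0.085],[0,0,0,0,0,0,0.085],[0,0,-0.0333,0,0,0,0.085],[0,0,-0.1,0,0,0,0.085],[0,0,-0.1667,0,0,0,0.085],[0,0,-0.2167,0,0,0,0.085],[0,0,-0.2167,0,0,0,0.085]]' > m.json && python3 -m creep m.json | grep -E "pos|force|width"; python3 d.py .5354,.0088,.2,1.717
```

```text
tool_pos: [0.4306, 0.2931, 0.0779]
force: [-4.1, 3.4, -4.4]
width: 0.0512
grip_force: 52.8
tool_pos: [0.4343, 0.2944, 0.2151]
force: [0.2, 0.0, -0.3]
width: 0.0849
grip_force: 0.0
.5354,.0088,.2,1.717 -> [-0.1012 -0.2856  0.0151] [0.0089 0.005  1.4236]
now [0.4343 0.2944 0.2151] [3.1384 0.0088 3.1406] F [ 0.2  0.  -0.3] w 0.0849 g 0.0 t 31.8 j [-0.72  0.38  0.05  1.89 -0.02  0.86  0.91]
```

Scaled: -0.27 m is -0.45, -0.24 m is -0.4, 0.96 rad is 0.3056.

```bash
echo '[[-0.02,-0.05,0,0,0,0.0382,0.06],[-0.0417,-0.1083,0,0,0,0.0764,0.04],[-0.0633,-0.1667,0,0,0,0.1146,0.036],[-0.0833,-0.225,0,0,0,0.1528,0.036],[-0.105,-0.2833,0,0,0,0.191,0.036],[-0.1267,-0.3417,0,0,0,0.2292,0.036],[-0.1467,-0.4,0,0,0,0.2674,0.036],[-0.1667,-0.45,0,0,0,0.3056,0.036]]' > m.json && python3 -m creep m.json | grep -E "pos";  python3 d.py .5360,.0105,.12,1.717
```

```text
tool_pos: [0.532, 0.02, 0.2102]
.5360,.0105,.12,1.717 -> [-0.0097 -0.002   0.0902] [3.000e-04 4.100e-03 4.571e-01]
now [0.532  0.02   0.2102] [-3.141   0.004   2.1741] F [-0.2  0.6  0.9] w 0.0363 g 0.0 t 32.5 j [-0.37  0.42  0.34  1.88 -0.18  0.87  0.67]
```

Scaled: 0.1 m is 0.1667, 0.085 m is 0.1417, 0.457 rad is 0.1455.

```bash
echo '[[0,0,0,0,0,0.0382,0.036],[0,0,0,0,0,0.0764,0.036],[0,0,0.0333,0,0,0.1146,0.036],[0,0,0.0833,0,0,0.1455,0.036],[0,0,0.1417,0,0,0.1455,0.036],[0,0,0.1667,0,0,0.1455,0.036],[0,0,0.1667,0,0,0.1455,0.036]]' > m.json && python3 -m creep m.json | grep -E "pos";  python3 d.py .5360,.0105,.0755,1.717
```

```text
tool_pos: [0.5297, 0.0226, 0.1068]
.5360,.0105,.0755,1.717 -> [-0.0128  0.0045  0.0313] [-0.005   0.0033  0.0076]
now [0.5297 0.0226 0.1068] [-3.1366  0.0033  1.7246] F [-0.2 -0.4  0.3] w 0.0358 g 0.0 t 33.1 j [-0.39  0.58  0.39  1.99 -0.35  0.64  0.38]
```

Scaled: -0.0125 m is -0.0208, -0.008 m is -0.0133.

```bash
echo '[[-0.0133,0.005,0,0,0,0,0.036],[-0.0208,0.0075,0,0,0,0,0.036],[-0.0208,0.0075,0,0,0,0,0.036]]' > m.json && python3 -m creep m.json | grep -E "pos";  python3 d.py .5360,.0105,.0765,1.717
```

```text
tool_pos: [0.5397, 0.0093, 0.1113]
.5360,.0105,.0765,1.717 -> [ 0.0018 -0.0036  0.0348] [0.0035 0.0042 0.0059]
now [0.5397 0.0093 0.1113] [3.1381 0.0042 1.7229] F [ 0.3  0.6 -0.6] w 0.036 g 0.0 t 33.3 j [-0.36  0.58  0.39  1.97 -0.34  0.65  0.4 ]
```

Scaled: 0.031 m is 0.0517, 0.022 m is 0.0367.

```bash
echo '[[0.0017,-0.0033,0.0167,0,0,0,0.036],[0.0017,-0.005,0.0367,0,0,0,0.036],[0.0017,-0.005,0.0517,0,0,0,0.036],[0.0017,-0.005,0.0517,0,0,0,0.036],[0.0017,-0.005,0.0517,0,0,0,0.01],[0.0017,-0.005,0.0517,0,0,0,0.01],[0.0017,-0.005,0.0517,0,0,0,0.01],[0.0017,-0.005,0.0517,0,0,0,0.01]]' > m.json && python3 -m creep m.json 40| grep -E "pos|force|width"; echo '[[0,0.0067,0,0,0,0,0.01],[0,0.0133,0,0,0,0,0.01],[0,0.02,0,0,0,0,0.01],[0,0.0267,0,0,0,0,0.01],[0,0.0317,0,0,0,0,0.01],[0,0.035,0,0,0,0,0.01],[0,0.035,0,0,0,0,0.01]]' > m.json && python3 -m creep m.json | grep -E "pos|force|width"
```

```text
tool_pos: [0.5352, 0.0115, 0.0793]
force: [-1.3, -0.5, 5.7]
width: 0.0154
grip_force: 39.3
tool_pos: [0.5531, 0.0141, 0.0791]
force: [-11.4, -1.7, 17.0]
width: 0.0157
grip_force: 40.3
```

Moved 18 mm and met the home stop. I release, rise clear and check.

Scaled: -0.14 m is -0.2333, -0.11 m is -0.1833.

```bash
echo '[[0,0,0,0,0,0,0.036],[0,0,0,0,0,0,0.036],[0,0,0,0,0,0,0.036],[0,0,-0.05,0,0,0,0.036],[0,0,-0.1167,0,0,0,0.036],[0,0,-0.1833,0,0,0,0.036],[0,0,-0.2333,0,0,0,0.036]]' > m.json && python3 -m creep m.json | grep -E "pos|force|width"; echo '[[-0.0333,-0.0333,-0.05,0,0,0,0.05],[-0.0833,-0.0667,-0.1,0,0,0,0.05],[-0.1333,-0.1,-0.1167,0,0,0,0.05],[-0.1833,-0.1,-0.1167,0,0,0,0.05],[-0.2167,-0.1,-0.1167,0,0,0,0.05],[-0.2333,-0.1,-0.1167,0,0,0,0.05],[-0.2333,-0.1,-0.1167,0,0,0,0.05]]' > m.json && python3 -m creep m.json|grep -E "pos|force"; python3 track.py
python3 - <<'E'
from h import crop
import cv2
cv2.imwrite("pics/c12.png",crop("lastraw.png",140,110,260,270,2.2))
E
```

```text
tool_pos: [0.5562, 0.0151, 0.2215]
force: [1.4, 1.0, -0.1]
width: 0.0361
grip_force: 0.0
tool_pos: [0.5177, -0.1341, 0.289]
force: [0.5, -0.0, -0.7]
grip_force: 0.0
C -19 -8 0.53
B 0 0 0.47
A 17 -7 0.38
plate 0 0 0.65
tray 0 0 0.97
tray2 0 0 1.0
```

View pics/c12.png

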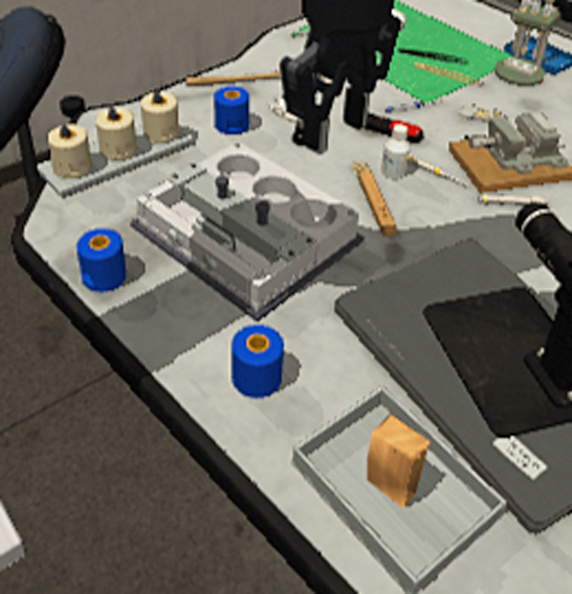

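All three rollers are seated with spindle tips at (66,130), (113,113) and (158,98). The wedge is in the tray and the mould is seated. The right knob is back at its starting pixel (raw 259,203), so the slide is home. The brush has not moved; the gripper hides the loupe here, but the arm never went near it.

```bash
python3 -c "
from station import robot
print(robot.close_job())"
```

```text
the job is handed in; nothing more can be done
None
```

The job is handed in, with no verdict returned: the wedge is in the tray, all three rollers are seated on the rack's spindles, the core slide is home, and the brush and loupe were not touched.

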